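Stamp a sample tray and push it over the gap under the grow light

ROBOT

A 7-joint arm with a two-finger parallel gripper is mounted at the origin on the work surface. World frame = base frame: x ahead of the robot, y to its left, z up, the work surface at z = 0. Lengths are in m, angles in rad, forces in N, time in s.
With the tool pointing down it reaches from about 0.4 to 0.875 m from the base axis. Payload 19.3 kg.
Tool frame: the origin (TCP) lies midway between the tips of the shut fingers; the grasp point (between the pads) lies 19 mm behind it (arm.hold_point_z is the distance from the TCP to the grasp point, in m); z points along the fingers, y is the line along which they close (so a half turn about z gives the same grasp; the last joint's range is limited). The gripper opens to 85 mm and grips with 20 to 120 N. Pads are 22 mm wide; open, the fingers measure 114 mm over their backs; the gripper's body (76 mm by 85 mm) begins 54 mm behind the grasp point. The pads swing forward as they close: fully open they stand 13 mm farther back than shut.
Start: joints at [-1.383, 0.521, -0.036, 1.599, 0.021, 1.021, -0.113], TCP at [0.159, 0.604, 0.231] pointing down, gripper open.
Joint ranges: [-2.91, 2.91], [-0.3, 2.13], [-1.5, 1.42], [0.17, 2.43], [-1.26, 4.41], [0.16, 1.93], [-2.52, 2.52]. Speed limits (rad/s): [1.89, 1.89, 2.39, 2.39, 3.01, 3.01, 3.01].

INTERFACE

Orientations are given as a unit quaternion [x, y, z, w].
In Python, from rig import arm, viewer, ticket gives the robot as it stands.
- The arm moves only by the tool send_rows, never from a script. Its argument "deltas" is a list of rows, each an object with "gripper": the finger opening in m, from 0 to 0.0854; "offset": the shift along the tool's x, y, z in m, a list of three; "twist": the turn about the tool's z in rad. A call has 1 to 20 rows; each row shifts and turns the commanded pose from where the row before left it, along the tool's axes as they then stand; what a row does not reach is not made up. A row lasts 1/8 s, in which the tool goes at most 62.5 mm and 10.7 degrees, less where a joint would pass 70% of its speed; a pose out of reach is approached as far as the arm can. A call with a gripper value outside its range is refused whole. The fingers move at their own pace and stop on an object; "newtons" is the grip in N (left out, the last holds). Time passes only in rows, so rows that do not move let the fingers close. It gives the time, the measured TCP pose, the force, the opening and the grip force at its end, in the units of the state.
- arm.get_state(): the state, without advancing time (a new reading comes with each control period).
- viewer.snapshot(name): name is "side" or "top" or "wrist"; returns the picture (420x560x3 uint8, blue, green, red); there is no depth.
- viewer.camera_info(name): a dict with "fx", "fy", "cx", "cy" (pixels), "R" (3x3) and "t" (3): a world point X has camera coordinates R X + t. Camera axes: x right, y down, z forward; pixel columns grow to the right and rows downward; lengths in m; the calibration is good to about 2 mm. A picture is of the moment at which its call begins: read the wrist's pose just before it. camera_info takes no time and is no camera call; for the wrist camera it gives the pose at the moment of the call.
- ticket.hand_in(): hands the job in; it is judged then, once.
The state is a dict: "time": time; "joint_positions": joint angles; "qd": joint speeds; "joint_efforts": joint torques, N m; "ee_pos": TCP position; "orientation": TCP orientation; "wrist_force": force on the tool from outside, world axes, zero at the start; "wrist_torque": the same for the moment, N m; "gripper_width": opening from 0.0 (shut) to 1.0 (fully open); "finger_force": force on a finger pad.
Only numpy, scipy, OpenCV 4.12 (cv2) and the standard library are available. Lean on these libraries where they do the work, as an engineer would, in place of code of your own. Each camera call takes 0.05 s, during which the arm holds its last target. There are 200 camera calls.

TASK

In the biology classroom, take the red hand stamp from its rest, press it squarely on the middle of the blue tray's white tag so that its spring goes down at least half-way for about a second, lift it straight off without sliding, and stand it back in its rest. Then push the tray, without lifting it, across the gap from the wooden riser onto the grow-light shelf and on until it is home against the green end stop, never letting it sag into the gap; the jar must stay standing in the tray, and the tin, bowl and test-tube rack must be left alone.

Things in the scene. Friction and masses are not known exactly. Their poses are not given: they have to be found in the camera images.
- bay: Fixed grow-light shelf. Origin on the table under the middle of the shelf's mouth edge; +y is the way the tray travels in, x across, z up. Shelf board 200 wide (x), y 0 to 215, top 60 above the table. Two green guides 10 high, inner faces at x = +-67 from y 40 on, flaring out to about +-87 at the mouth. Green end stop 20 high, its face at y = 185. Tray home: its rear wall is at y = 25.
- panel_edge (a point): Middle of the lower front edge of the white light panel over the shelf, y = 10 in the bay's frame, 135 above the table (75 clear above the shelf). The panel is 12 thick and reaches to y 215, x +-100; posts at y = 206. The tray's rear wall ends up 15 farther in than this edge, so an upright gripper would hit it: lean the fingers 30 to 45 degrees, tips forward under it.
- riser: Fixed wooden riser where the tray starts. Origin on the table under the middle of its edge that faces the bay; axes parallel to the bay's, +y towards the bay. Top board 200 wide (x), y -220 to 0, top 62 above the table (2 higher than the shelf). The open gap from this edge to the bay's mouth edge is 40 to 55 wide.
- tray: Loose blue plastic tray, 120 (x) by 160 (y) by 28 high, walls and floor 4 thick, about 0.35 kg. Origin at the centre of its underside, z up, +y is its leading end, towards the bay (within 0.12 rad at the start); the rear wall's outer face is at y = -80. Home: its origin at about x 0, y 105, z 60 in the bay's frame.
- tag (a point): Middle of the top of the white tag plate, 46 by 46, fixed in the tray at x 0, y -40, its top 12 above the tray's underside; a thin red cross marks the middle.
- jar: Loose amber lidded jar, 44 diameter, 45 high, about 0.15 kg, standing on the tray's floor in its leading half. Origin at the centre of its underside.
- stamp: Loose red hand stamp standing upright, 85 high, 0.12 kg, round about its z axis. Origin at the centre of the printing face (spring out). Grip: a cylinder 26 diameter from 50 to 80 above the origin; below it the neck, 16, and collar, 30 diameter from 24 to 34; at the bottom the sprung black printing die, 30 diameter, 13 high.
- die (a joint): Travel of the sprung die up into the stamp (m): 0 out, 0.009 pressed right in. It starts to give at 2.4 N and takes 1.2 N more per mm; 0.005 to 0.007 is a good print.
- stamp_face (a point): Centre of the printing face on the underside of the die.
- rest: Fixed black stamp rest: square open tray 64 by 64, 14 high, walls and floor 4 thick, in which the stamp stands loosely. Origin at the centre of its underside, on the table.
- tin: Bystander: loose steel tin, 74 diameter, 55 high. Origin at the centre of its underside.
- bowl: Bystander: loose white bowl, 110 diameter, 55 high. Origin at the centre of its underside.
- rack: Bystander: loose wooden test-tube rack, 60 (x) by 160 (y), with three capped glass tubes, 154 high in all. Origin at the centre of its underside.
Things that resemble listed ones, but are neither listed nor needed, are in the scene too. Several things look just like the stamp: the one meant starts nearest to the robot's base. There is more than one size of the rest; the one meant has the size given above.

How it is judged:
By the outcome, as a careful person would: the job done as asked, in the order asked, and still so for the second after the job is handed in, with the robot touching nothing.
It also fails if it takes over 72 s, if anything falls off the work surface, if the arm or the gripper's body presses on something with over 40 N, if the wrist force passes 120 N, or if a joint passes its speed limit or range.

## Working session

There is one attempt and no reset: what is moved stays moved. The work goes in short steps, Python scripts to look and compute and a tool call to move; the robot and the scene stay as the last step left them, time stands still between calls to the robot, and variables do not carry over. Pictures are saved under pics/ and viewed, at most 10 in all, crops included, and the job is handed in when it is done.

Besides the shell and the picture viewer there is one more tool, called after "Emit:" as name(argument=value, ...) on one line, values as JSON. send_rows: Moves the arm, as the interface text tells. Its arguments: {"type":"object","properties":{"deltas":{"type":"array","items":{"type":"object","properties":{"gripper":{"type":"number"},"offset":{"type":"array","items":{"type":"number"}},"twist":{"type":"number"}}}},"newtons":{"type":"number"}},"required":["deltas"]}

```bash
ls; mkdir -p pics; python3 - <<'E'
from rig import arm, viewer
import cv2,numpy as np
s=arm.get_state();print({k:np.round(v,4).tolist() for k,v in s.items()}, arm.hold_point_z)
for n in("side","top"):
    im=viewer.snapshot(n);cv2.imwrite(f"pics/{n}0.png",im)
    c=viewer.camera_info(n);print(n,c)
E
```

```text
pics
{'time': 0.0, 'joint_positions': [-1.3832, 0.522, -0.0363, 1.6, 0.0212, 1.0211, -0.1128], 'qd': [-0.0019, 0.0008, 0.0017, -0.0011, -0.0012, -0.0014, -0.0005], 'joint_efforts': [-0.0002, -92.7112, 1.9802, -36.9932, 0.0179, 0.0081, 0.0], 'ee_pos': [0.1593, 0.604, 0.2307], 'orientation': [0.1285, 0.9917, -0.0006, -0.0], 'wrist_force': [-0.1876, -0.0131, -0.3397], 'wrist_torque': [-0.0407, 0.0318, -0.0609], 'finger_force': 0.0, 'gripper_width': 0.9995} 0.0187
side {'fx': 464.35180100484064, 'fy': 464.35180100484064, 'cx': 282.92674100661424, 'cy': 215.84105401542845, 'R': array([[ 0.85725857, -0.51483636,  0.00715985],
       [-0.37299112, -0.6305368 , -0.68066215],
       [ 0.35494417,  0.58083291, -0.73256247]]), 't': array([-0.42149661,  0.32792803,  1.09221736])}
top {'fx': 463.3019147315809, 'fy': 463.3019147315809, 'cx': 287.7864181806793, 'cy': 219.72750935145046, 'R': array([[ 0.00981427, -0.99995079, -0.00144954],
       [-0.97768471, -0.0092915 , -0.20987205],
       [ 0.20984826,  0.00347693, -0.97772778]]), 't': array([0.0747565 , 0.57016011, 1.36483344])}
```

View pics/side0.png

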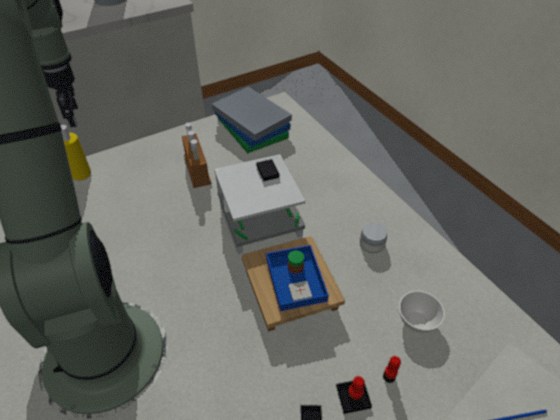

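View pics/top0.png

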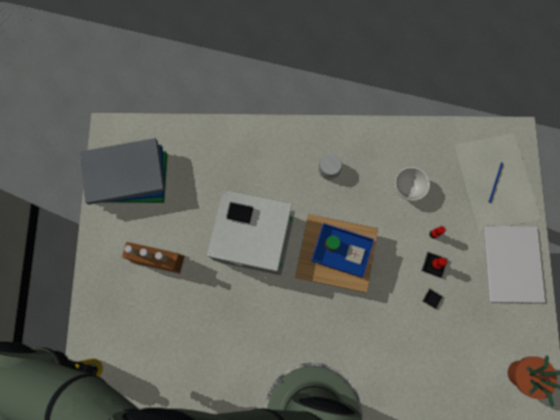

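The side view shows stamps at (357,386), standing in a rest, and at (392,368), standing alone. There is a small rest at (312,412). In the top view these are at (440,262), (438,231) and (433,298), and the robot base is at about (315,395). The tray is on the riser at (343,250), the panel at (250,232), the tin at (330,165), the bowl at (412,184) and the rack at (153,257). The stamp at (440,262) looks nearest to the base, so I'll measure it and check it in a crop.

```bash
cat > h.py <<'E'
import cv2,numpy as np
from rig import arm, viewer
def cast(c,uv,z):
    uv=np.atleast_2d(uv).astype(float)
    d=np.c_[(uv[:,0]-c["cx"])/c["fx"],(uv[:,1]-c["cy"])/c["fy"],np.ones(len(uv))]@c["R"]
    o=-c["R"].T@c["t"]
    return o+d*((z-o[2])/d[:,2])[:,None]
def proj(c,X):
    p=np.atleast_2d(X)@c["R"].T+c["t"]
    return np.c_[c["fx"]*p[:,0]/p[:,2]+c["cx"],c["fy"]*p[:,1]/p[:,2]+c["cy"]]
def masks(im):
    h=cv2.cvtColor(im,cv2.COLOR_BGR2HSV);H,S,V=cv2.split(h)
    return dict(red=((H<8)|(H>172))&(S>170)&(V>90), blue=(H>105)&(H<128)&(S>150)&(V>50), black=(V<45),
      green=(H>45)&(H<80)&(S>120)&(V>50), amber=(H>5)&(H<20)&(S>170), white=(S<40)&(V>150),wood=(H>8)&(H<22)&(S>80))
def blobs(m,amin=15,roi=None):
    m=m.astype(np.uint8)
    if roi: k=np.zeros_like(m);a,b,c,d=roi;k[b:d,a:c]=1;m=m*k
    return sorted([c for c in cv2.findContours(m,cv2.RETR_EXTERNAL,cv2.CHAIN_APPROX_NONE)[0] if cv2.contourArea(c)>=amin],key=cv2.contourArea,reverse=True)
def cen(c): 
    M=cv2.moments(c);return np.array([M["m10"]/M["m00"],M["m01"]/M["m00"]])
E
python3 - <<'E'
from h import *
im=cv2.imread("pics/top0.png");c=viewer.camera_info("top");m=masks(im)
np.set_printoptions(precision=4,suppress=True)
def rep(n,roi,z,k=3):
    for b in blobs(m[n],12,roi)[:k]:
        r=cv2.minAreaRect(b);print(n,cen(b).round(1),cv2.contourArea(b),"z",z,cast(c,cen(b),z)[0][:2],"corners",cast(c,cv2.boxPoints(r),z)[:,:2].tolist() and cast(c,cv2.boxPoints(r),z)[:,:2].round(3).tolist())
rep("red",(400,210,480,320),.08)
rep("black",(400,210,480,320),.014)
rep("blue",(290,200,390,300),.09,1)
rep("green",(290,200,390,300),.111,1)
rep("white",(335,235,375,275),.074,2)
rep("white",(195,180,305,285),.147,1)
rep("wood",(285,200,390,300),.062,2)
s=cv2.imread("pics/side0.png")
a=cv2.resize(im[215:315,400:480],None,fx=5,fy=5,interpolation=cv2.INTER_CUBIC)
b=cv2.resize(s[340:420,290:420],None,fx=3,fy=3,interpolation=cv2.INTER_CUBIC)
o=np.zeros((500,800,3),np.uint8);o[:,:400]=a;o[:240,405:795]=b;cv2.imwrite("pics/crop1.png",o)
E
```

```text
red [439.1 261.9] 78.0 z 0.08 [ 0.4412 -0.371 ] corners [[0.453, -0.354], [0.453, -0.392], [0.426, -0.391], [0.426, -0.352]]
red [437.7 231.1] 60.0 z 0.08 [ 0.5345 -0.3723] corners [[0.534, -0.351], [0.552, -0.387], [0.533, -0.395], [0.514, -0.359]]
black [431.9 265.9] 201.0 z 0.014 [ 0.4367 -0.3695] corners [[0.423, -0.338], [0.478, -0.359], [0.459, -0.418], [0.404, -0.396]]
black [432.2 298.5] 162.0 z 0.014 [ 0.3367 -0.3647] corners [[0.331, -0.336], [0.365, -0.358], [0.343, -0.394], [0.309, -0.372]]
blue [342.4 250.1] 1934.0 z 0.09 [ 0.4724 -0.0829] corners [[0.441, 0.01], [0.552, -0.025], [0.505, -0.176], [0.395, -0.139]]
green [332.7 242.5] 123.5 z 0.111 [ 0.4916 -0.0523] corners [[0.484, -0.027], [0.517, -0.043], [0.5, -0.077], [0.467, -0.061]]
white [259.7 236.2] 2460.0 z 0.147 [0.5018 0.1599] corners [[0.449, 0.306], [0.639, 0.274], [0.597, 0.076], [0.409, 0.113]]
wood [336.8 253. ] 4576.0 z 0.062 [ 0.4675 -0.069 ] corners [[0.393, 0.058], [0.589, 0.018], [0.544, -0.202], [0.35, -0.156]]
```

View pics/crop1.png

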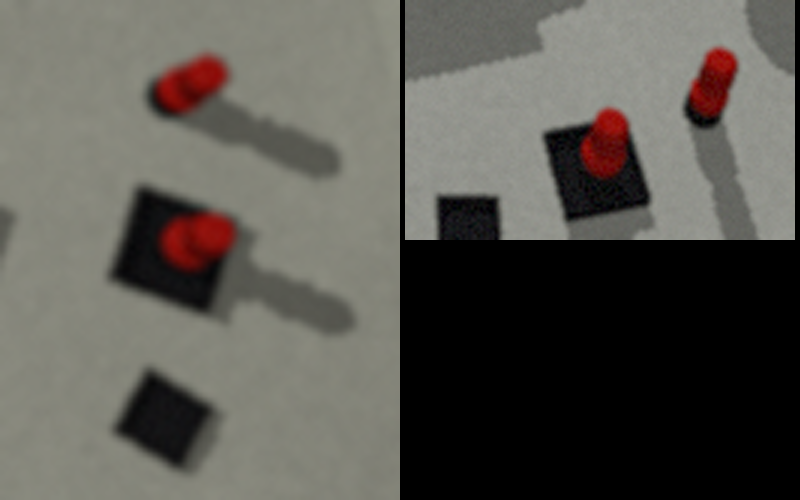

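The crop confirms it. The stamp at top-view (442,261) stands in the larger rest, about 62 mm across, at r≈0.58. The lookalike at (438,231) is at r≈0.65, and the other rest, at (433,298), is only about 40 mm. The shelf's yaw is about -0.203 rad, so I'll twist the tool until its x axis runs along the bay's +y, then go over the stamp.

Emit:
send_rows(deltas=[{"twist": 0.1685, "offset": [0, 0, 0], "gripper": 0.085}, {"twist": 0.1685, "offset": [0, 0, 0], "gripper": 0.085}, {"twist": 0.1685, "offset": [0, 0, 0], "gripper": 0.085}, {"twist": 0.1685, "offset": [0, 0, 0], "gripper": 0.085}, {"twist": 0.1685, "offset": [0, 0, 0], "gripper": 0.085}, {"twist": 0.1685, "offset": [0, 0, 0], "gripper": 0.085}, {"twist": 0.1685, "offset": [0, 0, 0], "gripper": 0.085}, {"twist": 0.1685, "offset": [0, 0, 0], "gripper": 0.085}, {"twist": 0.1685, "offset": [0, 0, 0], "gripper": 0.085}, {"twist": 0, "offset": [-0.033, 0.051, 0], "gripper": 0.085}, {"twist": 0, "offset": [-0.033, 0.051, 0], "gripper": 0.085}, {"twist": 0, "offset": [-0.033, 0.051, 0], "gripper": 0.085}, {"twist": 0, "offset": [-0.033, 0.051, 0], "gripper": 0.085}, {"twist": 0, "offset": [-0.033, 0.051, 0], "gripper": 0.085}, {"twist": 0, "offset": [-0.033, 0.051, 0], "gripper": 0.085}])

```text
time: 1.98
ee_pos: [0.4201, 0.3471, 0.2313]
orientation: [0.775, 0.632, -0.0, -0.0]
wrist_force: [0.7, 0.6, 0.8]
gripper_width: 0.997
finger_force: 0.0
```

Emit:
send_rows(deltas=[{"twist": 0, "offset": [-0.055, 0.025, 0], "gripper": 0.085}, {"twist": 0, "offset": [-0.055, 0.025, 0], "gripper": 0.085}, {"twist": 0, "offset": [-0.055, 0.025, 0], "gripper": 0.085}, {"twist": 0, "offset": [-0.055, 0.025, 0], "gripper": 0.085}, {"twist": 0, "offset": [-0.055, 0.025, 0], "gripper": 0.085}, {"twist": 0, "offset": [-0.055, 0.025, 0], "gripper": 0.085}, {"twist": 0, "offset": [-0.03, 0.001, 0], "gripper": 0.085}, {"twist": 0, "offset": [0, 0, 0], "gripper": 0.085}])

```text
time: 2.98
ee_pos: [0.4936, -0.0368, 0.2313]
orientation: [0.777, 0.63, -0.0, 0.0]
wrist_force: [0.1, 0.3, -0.6]
gripper_width: 0.992
finger_force: 0.0
```

```bash
python3 - <<'E'
from h import *
c=viewer.camera_info("wrist");im=viewer.snapshot("wrist");cv2.imwrite("pics/w1.png",im)
np.save("w1.npy",c,allow_pickle=True);print(c, arm.get_state()["joint_positions"])
E
```

```text
{'fx': 302.0904763580822, 'fy': 302.0904763580822, 'cx': 279.6459783405723, 'cy': 211.12172448752582, 'R': array([[ 0.97853187, -0.20608847,  0.00170974],
       [-0.19633427, -0.92963078,  0.31183242],
       [-0.06267564, -0.30547364, -0.95013558]]), 't': array([-0.49066318,  0.0218481 ,  0.40058593])} [-0.44235608  0.35061323  0.5049659   1.95379454 -0.21560385  0.8898329
 -0.03168187]
```

View pics/w1.png

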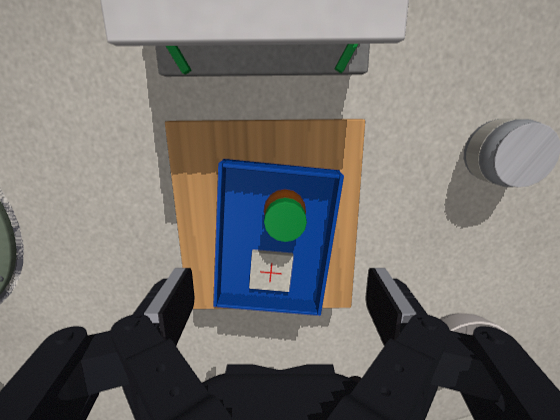

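Emit:
send_rows(deltas=[{"twist": 0, "offset": [-0.06, 0.0, 0], "gripper": 0.085}, {"twist": 0, "offset": [-0.06, 0.0, 0], "gripper": 0.085}, {"twist": 0, "offset": [-0.06, 0.0, 0], "gripper": 0.085}, {"twist": 0, "offset": [-0.06, 0.0, 0], "gripper": 0.085}, {"twist": 0, "offset": [-0.06, 0.0, 0], "gripper": 0.085}, {"twist": 0, "offset": [0, 0, 0], "gripper": 0.085}])

```text
time: 3.78
ee_pos: [0.4322, -0.3316, 0.2312]
orientation: [0.777, 0.63, -0.001, 0.0]
wrist_force: [0.4, 0.6, 0.7]
gripper_width: 0.999
finger_force: 0.0
```

The wrist view shows the tag's red cross at (270,271), tray rim corners near (220,160), (342,172), (321,313) and (215,306), the jar lid at (285,220) and the riser's front edge at row 121. The shelf mouth is at row 75 and the panel's lower edge at row 44.

```bash
python3 - <<'E'
from h import *
np.set_printoptions(precision=4,suppress=True)
c=np.load("w1.npy",allow_pickle=True).item();im=cv2.imread("pics/w1.png")
m=masks(im);rb=blobs(m["red"],8,(245,245,295,300))[0];p=cen(rb);print("tag px",p,"w",cast(c,p,.074)[0])
R=cast(c,[(220,160),(342,172),(321,313),(215,306)],.090)[:,:2];print("rim",R,[np.linalg.norm(R[i]-R[i-1]) for i in range(4)])
e=cast(c,[(166,121),(365,121)],.062)[:,:2];s=cast(c,[(158,75.5),(368,73)],.060)[:,:2];q=cast(c,[(109,44),(404,41)],.135)[:,:2]
for n,a in(("riser",e),("mouth",s),("panel",q)):print(n,a.tolist(),a.mean(0),np.linalg.norm(a[1]-a[0]),"yaw",np.arctan2(*(a[1]-a[0])[::-1]))
print("jar",cast(c,(285,220),.111))
# stamp view
c=viewer.camera_info("wrist");im=viewer.snapshot("wrist");cv2.imwrite("pics/w2.png",im);m=masks(im)
for b in blobs(m["red"],60)[:4]:print("red",cen(b),cv2.contourArea(b),cv2.boundingRect(b))
print("exp stamp px",proj(c,[.441,-.375,.089]),"ee",arm.get_state()["ee_pos"])
np.save("w2.npy",c,allow_pickle=True)
E
```

```text
Traceback (most recent call last):
IndexError: list index out of range
```

```bash
python3 - <<'E'
from h import *
np.set_printoptions(precision=4,suppress=True)
c=np.load("w1.npy",allow_pickle=True).item();im=cv2.imread("pics/w1.png")
p=(270,271.5);print("tag",cast(c,p,.074)[0])
R=cast(c,[(220,160),(342,172),(321,313),(215,306)],.090)[:,:2];print("rim",R,[np.linalg.norm(R[i]-R[i-1]) for i in range(4)])
e=cast(c,[(166,121),(365,121)],.062)[:,:2];s=cast(c,[(158,75.5),(368,73)],.060)[:,:2];q=cast(c,[(109,44),(404,41)],.135)[:,:2]
for n,a in(("riser",e),("mouth",s),("panel",q)):print(n,a.tolist(),a.mean(0),np.linalg.norm(a[1]-a[0]),"yaw",np.arctan2(*(a[1]-a[0])[::-1]))
print("jar",cast(c,(285,220),.111))
c=viewer.camera_info("wrist");im=viewer.snapshot("wrist");cv2.imwrite("pics/w2.png",im);m=masks(im)
for b in blobs(m["red"],60)[:4]:print("red",cen(b),cv2.contourArea(b),cv2.boundingRect(b))
print("exp stamp px",proj(c,[.441,-.375,.089]),"ee",arm.get_state()["ee_pos"])
np.save("w2.npy",c,allow_pickle=True)
E
```

```text
tag [ 0.4644 -0.1226  0.074 ]
rim [[ 0.4464  0.0111]
 [ 0.5569 -0.0239]
 [ 0.5112 -0.1765]
 [ 0.3981 -0.1432]] [np.float64(0.16162037060832307), np.float64(0.11591678188759438), np.float64(0.15932128865126727), np.float64(0.1179388527497956)]
riser [[0.3980383898103486, 0.05635231129108696], [0.5911948850028547, 0.01566226289545135]] [0.4946 0.036 ] 0.1973958248633739 yaw -0.20762275198975236
mouth [[0.4032158893589901, 0.0977665237361567], [0.5997761699341263, 0.058640702238043935]] [0.5015 0.0782] 0.2004165008368284 yaw -0.19648436695409133
panel [[0.4014354248822959, 0.11092213647031046], [0.6055259937190338, 0.06993344406092752]] [0.5035 0.0904] 0.20816587903288636 yaw -0.19819908316908075
jar [[ 0.4952 -0.0527  0.111 ]]
red [387.0785 214.7032] 762.5 (367, 196, 39, 38)
red [300.1904 230.3235] 760.5 (287, 210, 27, 41)
exp stamp px [[296.9396 235.9755]] ee [ 0.4333 -0.3291  0.231 ]
```

View pics/w2.png

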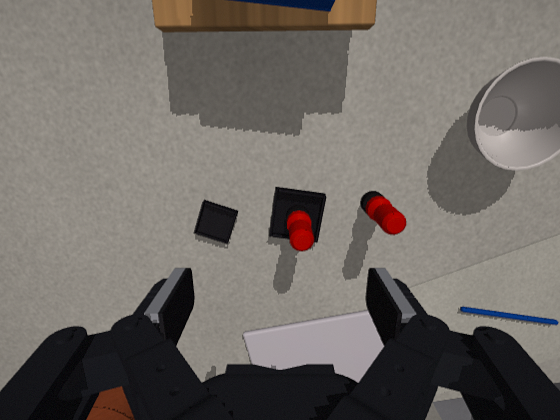

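The stamp meant stands in the middle rest at (298,213), with its grip top at about (301,238). The lookalike is at (385,212) and the small rest at (216,222).

```bash
python3 - <<'E'
from h import *
np.set_printoptions(precision=4,suppress=True)
c=np.load("w2.npy",allow_pickle=True).item();im=cv2.imread("pics/w2.png")
b=[x for x in blobs(masks(im)["red"],60) if cen(x)[0]<340][0]
P=b[:,0,:];top=P[P[:,1]>236];(x,y),r=cv2.minEnclosingCircle(top.astype(np.float32))
el=P[(P[:,1]>=238)];print("bottom px rows",P[:,1].max(),"cols",el[:,0].min(),el[:,0].max())
for px in((301.5,238),(301.5,239.5)):
    w=cast(c,px,.089)[0];print(px,w)
cand=cast(c,(301.5,238.5),.089)[0]
for z in(.089,.054):
  t=np.linspace(0,6.28,60);C=np.c_[cand[0]+.013*np.cos(t),cand[1]+.013*np.sin(t),0*t+z];q=proj(c,C);print(z,q.min(0),q.max(0))
print("bbox",cv2.boundingRect(b))
R=cast(c,[(277,187),(326,193),(320,242),(269,237)],.014);print("rest",R.mean(0),R[:,:2],np.linalg.norm(R[0]-R[1]))
E
```

```text
bottom px rows 250 cols 290 313
(301.5, 238) [ 0.4451 -0.3782  0.089 ]
(301.5, 239.5) [ 0.4448 -0.3798  0.089 ]
0.089 [288.8362 226.6697] [314.1666 250.0206]
0.054 [287.8931 215.3929] [310.7694 236.7719]
bbox (287, 210, 27, 41)
rest [ 0.4457 -0.3797  0.014 ] [[ 0.4275 -0.3382]
 [ 0.485  -0.3582]
 [ 0.4668 -0.4216]
 [ 0.4035 -0.4009]] 0.06084653276167985
```

Emit:
send_rows(deltas=[{"twist": 0, "offset": [-0.045, 0.0215, 0], "gripper": 0.085}, {"twist": 0, "offset": [0, 0, 0.06], "gripper": 0.085}, {"twist": 0, "offset": [0, 0, 0.0], "gripper": 0.085}])

```text
time: 4.2
ee_pos: [0.445, -0.3737, 0.1683]
orientation: [0.775, 0.632, -0.001, -0.003]
wrist_force: [-0.1, -0.3, 0.0]
gripper_width: 0.995
finger_force: 0.0
```

```bash
python3 - <<'E'
from h import *
np.set_printoptions(precision=4,suppress=True)
s=arm.get_state();c=viewer.camera_info("wrist");im=viewer.snapshot("wrist");cv2.imwrite("pics/w3.png",im)
print(s["ee_pos"],s["orientation"])
b=[x for x in blobs(masks(im)["red"],60)]
for x in b[:3]:
    r=cv2.boundingRect(x);print(cen(x),r)
t=np.linspace(0,6.28,90)
def f(x,y):
    q=np.vstack([proj(c,np.c_[x+.013*np.cos(t),y+.013*np.sin(t),0*t+z]) for z in(.089,.054)]);return q.min(0),q.max(0)
print(f(.4448,-.3785)); print(f(.4448,-.3815))
E
```

```text
[ 0.445  -0.3737  0.1683] [ 0.7746  0.6324 -0.0007 -0.0033]
[393.687 198.29 ] (368, 176, 50, 46)
[282.1128 217.4546] (267, 193, 31, 49)
(array([265.0428, 197.7789]), array([298.0178, 240.7069]))
(array([265.8575, 200.9729]), array([298.7072, 244.0734]))
```

```bash
python3 - <<'E'
from h import *
for i in range(4):
    print(arm.get_state()["ee_pos"].round(4) if hasattr(arm.get_state()["ee_pos"],'round') else arm.get_state()["ee_pos"], viewer.camera_info("wrist")["t"].round(4)); viewer.snapshot("wrist")
E
```

```text
[ 0.4457 -0.3748  0.1709] [-0.5113 -0.286   0.238 ]
[ 0.4463 -0.3756  0.1724] [-0.5125 -0.2867  0.2376]
[ 0.4466 -0.3761  0.1731] [-0.5132 -0.287   0.2372]
[ 0.4466 -0.3763  0.1733] [-0.5135 -0.2871  0.2369]
```

Emit:
send_rows(deltas=[{"twist": 0, "offset": [-0.0025, -0.001, 0.04], "gripper": 0.085}, {"twist": 0, "offset": [0, 0, 0.04], "gripper": 0.085}, {"twist": 0, "offset": [0, 0, 0.03], "gripper": 0.085}, {"twist": 0, "offset": [0, 0, 0.014], "gripper": 0.085}, {"twist": 0, "offset": [0, 0, 0], "gripper": 0.085}, {"twist": 0, "offset": [0, 0, 0], "gripper": 0.02}, {"twist": 0, "offset": [0, 0, 0], "gripper": 0.02}, {"twist": 0, "offset": [0, 0, 0], "gripper": 0.02}, {"twist": 0, "offset": [0, 0, 0], "gripper": 0.02}, {"twist": 0, "offset": [0, 0, 0], "gripper": 0.015}, {"twist": 0, "offset": [0, 0, 0], "gripper": 0.015}], newtons=50)

```text
time: 5.82
ee_pos: [0.4441, -0.3791, 0.0474]
orientation: [0.775, 0.632, 0.0, 0.0]
wrist_force: [0.5, -0.3, 2.1]
gripper_width: 0.296
finger_force: 48.9
```

Emit:
send_rows(deltas=[{"twist": 0, "offset": [0, 0, -0.02], "gripper": 0.015}, {"twist": 0, "offset": [0, 0, -0.05], "gripper": 0.015}, {"twist": 0, "offset": [0, 0, -0.05], "gripper": 0.015}, {"twist": 0, "offset": [0.04, -0.0065, 0], "gripper": 0.015}, {"twist": 0, "offset": [0.055, -0.0065, 0], "gripper": 0.015}, {"twist": 0, "offset": [0.055, -0.0065, 0], "gripper": 0.015}, {"twist": 0, "offset": [0.055, -0.0065, 0], "gripper": 0.015}, {"twist": 0, "offset": [0.051, -0.0065, 0], "gripper": 0.015}, {"twist": 0, "offset": [0, 0, 0], "gripper": 0.015}, {"twist": 0, "offset": [0, 0, 0.02], "gripper": 0.015}, {"twist": 0, "offset": [0, 0, 0], "gripper": 0.015}, {"twist": 0, "offset": [0, 0, 0], "gripper": 0.015}])

```text
time: 7.32
ee_pos: [0.4639, -0.1224, 0.1481]
orientation: [0.776, 0.631, 0.0, 0.0]
wrist_force: [0.7, 0.6, -1.1]
gripper_width: 0.293
finger_force: 49.3
```

```bash
python3 - <<'E'
from h import *
s=arm.get_state();c=viewer.camera_info("wrist");im=viewer.snapshot("wrist");cv2.imwrite("pics/w4.png",im);np.save("w4.npy",c,allow_pickle=True)
print(s["ee_pos"],s["orientation"],proj(c,[[.4654,-.122,.074],np.r_[s["ee_pos"][:2],s["ee_pos"][2]-.0434]]))
E
```

```text
[ 0.46393107 -0.12241931  0.14812733] [7.75646807e-01 6.31167151e-01 1.23483568e-04 2.05708283e-04] [[281.64623424 220.97774683]
 [280.02498322 237.67285184]]
```

View pics/w4.png

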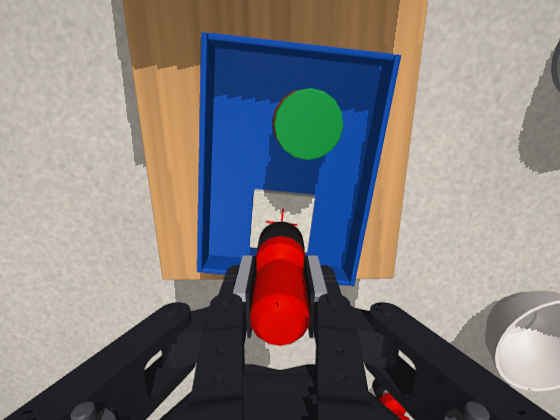

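The stamp is held upright. The tag's cross centre is at about (282,222) against the predicted (281.6,221), and the die's front edge is at row 222. I'll check where the die's disc sits.

```bash
python3 - <<'E'
from h import *
c=np.load("w4.npy",allow_pickle=True).item();im=cv2.imread("pics/w4.png")
e=np.array([.46393,-.12242,.14813]);t=np.linspace(0,6.283,180)
for dz in(.0434,.0304):
    q=proj(c,np.c_[e[0]+.015*np.cos(t),e[1]+.015*np.sin(t),0*t+e[2]-dz]);print(dz,q.min(0),q.max(0))
k=(im.max(2)<60)[218:245,250:312]
for r in range(0,27,3): 
    w=np.where(k[r])[0]; print(218+r,(w.min()+250,w.max()+250) if len(w) else None)
print("tag",cast(c,(282,222),.074))
q=proj(c,e-[0,0,.0434]);q2=proj(c,e-[0,0,.0434]+.001*np.array([.207,.978,0]));print("px per mm tool x",q2-q)
E
```

```text
0.0434 [257.6293323  216.52829644] [302.41033062 257.86760498]
0.0304 [256.24752771 223.48334177] [303.94089159 267.11149742]
218 None
221 None
224 (np.int64(271), np.int64(291))
227 (np.int64(266), np.int64(295))
230 (np.int64(263), np.int64(298))
233 (np.int64(261), np.int64(300))
236 (np.int64(260), np.int64(301))
239 (np.int64(260), np.int64(302))
242 (np.int64(259), np.int64(302))
tag [[ 0.4654977  -0.12287222  0.074     ]]
px per mm tool x [[ 0.00625592 -1.378964  ]]
```

Emit:
send_rows(deltas=[{"twist": 0, "offset": [0.003, 0.0012, 0.012], "gripper": 0.015}, {"twist": 0, "offset": [0, 0, 0.012], "gripper": 0.015}, {"twist": 0, "offset": [0, 0, 0], "gripper": 0.015}, {"twist": 0, "offset": [0, 0, 0], "gripper": 0.015}])

```text
time: 7.88
ee_pos: [0.4656, -0.1192, 0.1232]
orientation: [0.775, 0.631, -0.0, -0.0]
wrist_force: [0.2, -0.8, -0.5]
gripper_width: 0.291
finger_force: 49.3
```

```bash
python3 - <<'E'
from h import *
np.set_printoptions(precision=4,suppress=True)
s=arm.get_state();c=viewer.camera_info("wrist");im=viewer.snapshot("wrist");np.save("w5.npy",c,allow_pickle=True);cv2.imwrite("pics/w5full.png",im)
e=np.array(s["ee_pos"]);print(e,s["wrist_force"])
th=.297;u=np.array([np.sin(th),np.cos(th)]);v=np.array([u[1],-u[0]])
T=np.array([.4655,-.1229]);C=[np.r_[T+a*.023*v+b*.023*u,.074] for a,b in((-1,1),(1,1),(1,-1),(-1,-1))]
print("tag corners px",proj(c,C).round(1).tolist())
t=np.linspace(0,6.283,180);q=proj(c,np.c_[e[0]+.015*np.cos(t),e[1]+.015*np.sin(t),0*t+e[2]-.0434]);print("die at TCP",q.min(0),q.max(0))
cv2.imwrite("pics/c5.png",cv2.resize(im[130:310,200:380],None,fx=3.3,fy=3.3,interpolation=cv2.INTER_CUBIC))
E
```

```text
[ 0.4656 -0.1192  0.1232] [ 0.156  -0.79   -0.4542]
tag corners px [[249.9, 204.5], [318.4, 210.6], [309.9, 271.2], [245.9, 266.0]]
die at TCP [257.6746 216.4931] [302.4525 257.828 ]
```

View pics/c5.png

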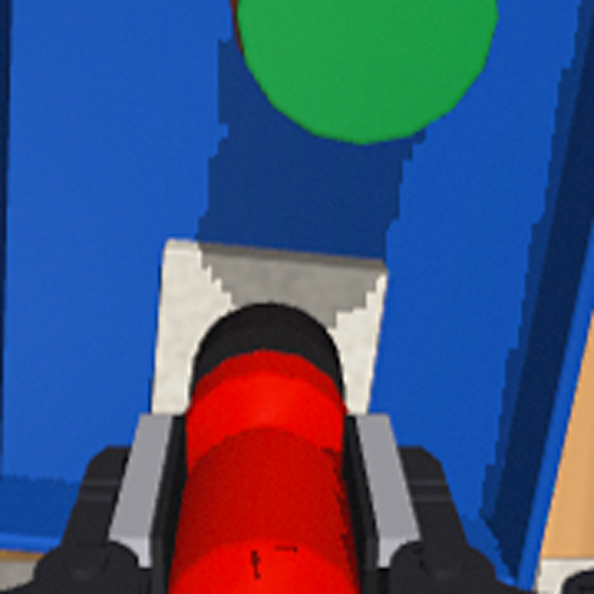

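Emit:
send_rows(deltas=[{"twist": 0, "offset": [0, -0.0007, 0.002], "gripper": 0.015}, {"twist": 0, "offset": [0, 0, 0.003], "gripper": 0.015}, {"twist": 0, "offset": [0, 0, 0.003], "gripper": 0.015}, {"twist": 0, "offset": [0, 0, 0.002], "gripper": 0.015}, {"twist": 0, "offset": [0, 0, 0], "gripper": 0.015}])

```text
time: 8.55
ee_pos: [0.4652, -0.1189, 0.1133]
orientation: [0.775, 0.632, 0.0, 0.0]
wrist_force: [-1.2, 0.8, 6.7]
gripper_width: 0.296
finger_force: 50.1
```

Emit:
send_rows(deltas=[{"twist": 0, "offset": [0, 0, 0.0022], "gripper": 0.015}, {"twist": 0, "offset": [0, 0, 0], "gripper": 0.015}, {"twist": 0, "offset": [0, 0, 0], "gripper": 0.015}])

```text
time: 8.93
ee_pos: [0.4652, -0.1189, 0.1113]
orientation: [0.775, 0.632, 0.0, 0.0]
wrist_force: [-1.6, 0.6, 9.1]
gripper_width: 0.292
finger_force: 50.3
```

Emit:
send_rows(deltas=[{"twist": 0, "offset": [0, 0, 0], "gripper": 0.015}, {"twist": 0, "offset": [0, 0, 0], "gripper": 0.015}, {"twist": 0, "offset": [0, 0, 0], "gripper": 0.015}, {"twist": 0, "offset": [0, 0, 0], "gripper": 0.015}, {"twist": 0, "offset": [0, 0, 0], "gripper": 0.015}, {"twist": 0, "offset": [0, 0, 0], "gripper": 0.015}, {"twist": 0, "offset": [0, 0, 0], "gripper": 0.015}, {"twist": 0, "offset": [0, 0, -0.01], "gripper": 0.015}, {"twist": 0, "offset": [0, 0, -0.02], "gripper": 0.015}, {"twist": 0, "offset": [0, 0, -0.035], "gripper": 0.015}, {"twist": 0, "offset": [0, 0, 0], "gripper": 0.015}, {"twist": 0, "offset": [-0.049, 0.0064, 0], "gripper": 0.015}, {"twist": 0, "offset": [-0.055, 0.0064, 0], "gripper": 0.015}, {"twist": 0, "offset": [-0.055, 0.0064, 0], "gripper": 0.015}, {"twist": 0, "offset": [-0.055, 0.0064, 0], "gripper": 0.015}, {"twist": 0, "offset": [-0.045, 0.0064, 0], "gripper": 0.015}, {"twist": 0, "offset": [0, 0, 0], "gripper": 0.015}, {"twist": 0, "offset": [0, 0, 0.05], "gripper": 0.015}, {"twist": 0, "offset": [0, 0, 0.04], "gripper": 0.015}, {"twist": 0, "offset": [0, 0, 0], "gripper": 0.015}])

```text
time: 11.42
ee_pos: [0.4427, -0.3772, 0.0836]
orientation: [0.775, 0.632, -0.001, -0.003]
wrist_force: [-0.6, 0.4, -0.4]
gripper_width: 0.288
finger_force: 49.5
```

Emit:
send_rows(deltas=[{"twist": 0, "offset": [-0.001, 0.001, 0.02], "gripper": 0.015}, {"twist": 0, "offset": [0, 0, 0.01], "gripper": 0.015}, {"twist": 0, "offset": [0, 0, 0], "gripper": 0.015}, {"twist": 0, "offset": [0, 0, 0], "gripper": 0.015}])

```text
time: 11.92
ee_pos: [0.4449, -0.3804, 0.0567]
orientation: [0.775, 0.632, 0.0, 0.0]
wrist_force: [0.6, 0.1, -1.2]
gripper_width: 0.291
finger_force: 49.5
```

Emit:
send_rows(deltas=[{"twist": 0, "offset": [0.001, 0, 0.005], "gripper": 0.015}, {"twist": 0, "offset": [0, 0, 0.004], "gripper": 0.015}, {"twist": 0, "offset": [0, 0, 0], "gripper": 0.015}, {"twist": 0, "offset": [0, 0, 0], "gripper": 0.015}])

```text
time: 12.42
ee_pos: [0.4451, -0.3792, 0.0473]
orientation: [0.775, 0.632, 0.0, 0.0]
wrist_force: [0.7, 1.2, 2.2]
gripper_width: 0.29
finger_force: 49.9
```

Emit:
send_rows(deltas=[{"twist": 0, "offset": [0, 0, 0], "gripper": 0.035}, {"twist": 0, "offset": [0, 0, 0], "gripper": 0.06}, {"twist": 0, "offset": [0, 0, 0], "gripper": 0.085}, {"twist": 0, "offset": [0, 0, 0], "gripper": 0.085}, {"twist": 0, "offset": [0, 0, 0], "gripper": 0.085}, {"twist": 0, "offset": [0, 0, -0.03], "gripper": 0.085}, {"twist": 0, "offset": [0, 0, -0.06], "gripper": 0.085}, {"twist": 0, "offset": [0, 0, -0.06], "gripper": 0.085}, {"twist": 0, "offset": [0, 0, -0.05], "gripper": 0.085}, {"twist": 0, "offset": [0.04, 0, 0], "gripper": 0.085}, {"twist": 0, "offset": [0, 0, 0], "gripper": 0.085}, {"twist": 0, "offset": [0, 0, 0], "gripper": 0.085}])

```text
time: 13.92
ee_pos: [0.453, -0.3402, 0.2471]
orientation: [0.775, 0.632, -0.0, 0.0]
wrist_force: [0.3, -0.5, 0.4]
gripper_width: 0.995
finger_force: 0.0
```

```bash
python3 - <<'E'
from h import *
np.set_printoptions(precision=4,suppress=True)
s=arm.get_state();print(s["ee_pos"])
c=viewer.camera_info("wrist");im=viewer.snapshot("wrist");cv2.imwrite("pics/w6.png",im)
t=np.linspace(0,6.283,180)
for b in blobs(masks(im)["red"],40):
    print(cv2.boundingRect(b),cen(b))
q=np.vstack([proj(c,np.c_[.445+.013*np.cos(t),-.380+.013*np.sin(t),0*t+z]) for z in(.054,.089)]);print("expect upright grip",q.min(0),q.max(0))
m=masks(im)["black"];
E
```

```text
[ 0.453  -0.3402  0.2471]
(269, 203, 23, 38) [280.4143 221.8705]
(346, 190, 34, 36) [363.3427 207.4504]
expect upright grip [267.8261 208.8687] [292.0605 241.4762]
```

The stamp stands upright in its rest: its red outline spans columns 269–292 with its bottom at row 241, as expected. Next I need the fingers leaned. Rows can only twist about the tool's z axis, so I'll see whether the arm leans when sent past its reach, with +y radially outward and clear of everything.

Emit:
send_rows(deltas=[{"twist": 0, "offset": [0.057, -0.003, -0.01], "gripper": 0.085}, {"twist": 0, "offset": [0.057, -0.003, -0.01], "gripper": 0.085}, {"twist": 0, "offset": [0.057, -0.003, 0], "gripper": 0.085}, {"twist": 0, "offset": [0.057, -0.003, 0], "gripper": 0.085}, {"twist": 0, "offset": [0.057, -0.003, 0], "gripper": 0.085}, {"twist": 0, "offset": [0.057, -0.003, 0], "gripper": 0.085}, {"twist": 0, "offset": [0.055, -0.025, 0], "gripper": 0.085}, {"twist": 0, "offset": [0.055, -0.025, 0], "gripper": 0.085}, {"twist": 0, "offset": [0.055, -0.025, 0], "gripper": 0.085}, {"twist": 0, "offset": [0.055, -0.025, 0], "gripper": 0.085}, {"twist": 0, "offset": [0.055, -0.025, 0], "gripper": 0.085}, {"twist": 0, "offset": [0.055, -0.025, 0], "gripper": 0.085}, {"twist": 0, "offset": [0.035, -0.05, 0], "gripper": 0.085}, {"twist": 0, "offset": [0.035, -0.05, 0], "gripper": 0.085}, {"twist": 0, "offset": [0.035, -0.05, 0], "gripper": 0.085}, {"twist": 0, "offset": [0.035, -0.05, 0], "gripper": 0.085}, {"twist": 0, "offset": [0.035, -0.05, 0], "gripper": 0.085}, {"twist": 0, "offset": [0.035, -0.05, 0], "gripper": 0.085}, {"twist": 0, "offset": [0.02, 0, -0.05], "gripper": 0.085}, {"twist": 0, "offset": [0.02, 0, -0.05], "gripper": 0.085}])

```text
time: 16.48
ee_pos: [0.1815, 0.658, 0.3677]
orientation: [0.775, 0.632, -0.0, 0.001]
wrist_force: [0.1, 0.1, 0.6]
gripper_width: 0.997
finger_force: 0.0
```

Emit:
send_rows(deltas=[{"twist": 0, "offset": [0.0, 0, -0.06], "gripper": 0.085}, {"twist": 0, "offset": [0.02, 0, -0.058], "gripper": 0.085}, {"twist": 0, "offset": [0.04, 0, -0.045], "gripper": 0.085}, {"twist": 0, "offset": [0.045, 0, -0.04], "gripper": 0.085}, {"twist": 0, "offset": [0.05, 0, -0.03], "gripper": 0.085}, {"twist": 0, "offset": [0.05, 0, -0.03], "gripper": 0.085}, {"twist": 0, "offset": [0.05, 0, -0.03], "gripper": 0.085}])

```text
time: 17.35
ee_pos: [0.1972, 0.7959, 0.5642]
orientation: [0.776, 0.625, 0.066, -0.06]
wrist_force: [-5.0, 28.0, 86.2]
gripper_width: 0.993
finger_force: 0.0
```

```bash
python3 - <<'E'
from h import *
from scipy.spatial.transform import Rotation as Ro
np.set_printoptions(precision=3,suppress=True)
s=arm.get_state();print(np.array(s["ee_pos"]),np.array(s["joint_positions"]),Ro.from_quat(s["orientation"]).as_matrix())
E
```

```text
[0.197 0.796 0.564] [-1.433  0.878  0.438  0.168 -0.403  1.932 -1.571] [[ 0.21   0.977  0.027]
 [ 0.961 -0.212  0.175]
 [ 0.177 -0.011 -0.984]]
```

Emit:
send_rows(deltas=[{"twist": 0, "offset": [0, 0, 0], "gripper": 0.085}, {"twist": 0, "offset": [0, 0, 0], "gripper": 0.085}])

```text
time: 17.6
ee_pos: [0.1997, 0.7947, 0.5654]
orientation: [0.777, 0.623, 0.068, -0.057]
wrist_force: [-0.4, -0.3, 1.1]
gripper_width: 0.992
finger_force: 0.0
```

```bash
cat > st.py <<'E'
from h import *
from scipy.spatial.transform import Rotation as Ro
np.set_printoptions(precision=4,suppress=True)
s=arm.get_state();M=Ro.from_quat(s["orientation"]).as_matrix()
print(np.array(s["ee_pos"]),np.array(s["joint_positions"]),"\n",M,"tilt",np.degrees(np.arccos(-M[2,2])))
E
python3 st.py
```

```text
[0.1997 0.7947 0.5654] [-1.4342  0.8772  0.4503  0.1679 -0.4056  1.9325 -1.5698] 
 [[ 0.2138  0.9763  0.0349]
 [ 0.9606 -0.2166  0.1745]
 [ 0.1779 -0.0038 -0.984 ]] tilt 10.250488725109555
```

Emit:
send_rows(deltas=[{"twist": 0, "offset": [-0.03, 0, 0.03], "gripper": 0.085}, {"twist": 0, "offset": [-0.03, 0, 0.03], "gripper": 0.085}, {"twist": 0, "offset": [0, 0, 0], "gripper": 0.085}, {"twist": 0, "offset": [0, 0, 0], "gripper": 0.085}])

```text
time: 18.1
ee_pos: [0.1913, 0.7785, 0.535]
orientation: [0.777, 0.623, 0.07, -0.06]
wrist_force: [-0.2, 0.4, 0.0]
gripper_width: 0.997
finger_force: 0.0
```

```bash
python3 st.py
```

```text
[0.1913 0.7785 0.535 ] [-1.5481  0.7248  0.4936  0.5805 -0.3578  1.6981 -1.4952] 
 [[ 0.2141  0.9763  0.0333]
 [ 0.9594 -0.2165  0.1806]
 [ 0.1835 -0.0067 -0.983 ]] tilt 10.581378980814689
```

Emit:
send_rows(deltas=[{"twist": 0, "offset": [0.005, 0, -0.04], "gripper": 0.085}, {"twist": 0, "offset": [0.005, 0, -0.04], "gripper": 0.085}, {"twist": 0, "offset": [0.005, 0, -0.03], "gripper": 0.085}, {"twist": 0, "offset": [0.005, 0, -0.03], "gripper": 0.085}, {"twist": 0, "offset": [0, 0, 0], "gripper": 0.085}])

```text
time: 18.73
ee_pos: [0.1912, 0.7709, 0.6369]
orientation: [0.774, 0.619, 0.102, -0.086]
wrist_force: [-0.1, 0.0, -0.9]
gripper_width: 0.995
finger_force: 0.0
```

```bash
python3 st.py
```

```text
[0.1912 0.7709 0.6369] [-1.4443  0.7887  0.4626  0.1679 -0.4094  1.9335 -1.5763] 
 [[ 0.2124  0.9759  0.0509]
 [ 0.9409 -0.2183  0.2588]
 [ 0.2637 -0.0071 -0.9646]] tilt 15.295536309695454
```

Emit:
send_rows(deltas=[{"twist": 0, "offset": [-0.005, 0, -0.03], "gripper": 0.085}, {"twist": 0, "offset": [-0.005, 0, -0.03], "gripper": 0.085}, {"twist": 0, "offset": [-0.005, 0, -0.03], "gripper": 0.085}, {"twist": 0, "offset": [-0.005, 0, -0.03], "gripper": 0.085}, {"twist": 0, "offset": [-0.005, 0, -0.03], "gripper": 0.085}, {"twist": 0, "offset": [-0.005, 0, -0.03], "gripper": 0.085}, {"twist": 0, "offset": [0, 0, 0], "gripper": 0.085}])

```text
time: 19.6
ee_pos: [0.1812, 0.7191, 0.7468]
orientation: [0.764, 0.612, 0.156, -0.131]
wrist_force: [-0.0, 1.1, -0.1]
gripper_width: 0.996
finger_force: 0.0
```

```bash
python3 st.py
```

```text
[0.1812 0.7191 0.7468] [-1.4552  0.6445  0.457   0.1679 -0.3882  1.9326 -1.5778] 
 [[ 0.2026  0.9761  0.0785]
 [ 0.8941 -0.2171  0.3917]
 [ 0.3994 -0.0092 -0.9167]] tilt 23.54981143521737
```

Emit:
send_rows(deltas=[{"twist": 0, "offset": [-0.005, 0, -0.03], "gripper": 0.085}, {"twist": 0, "offset": [-0.005, 0, -0.03], "gripper": 0.085}, {"twist": 0, "offset": [-0.005, 0, -0.03], "gripper": 0.085}, {"twist": 0, "offset": [-0.005, 0, -0.03], "gripper": 0.085}, {"twist": 0, "offset": [-0.005, 0, -0.03], "gripper": 0.085}, {"twist": 0, "offset": [-0.005, 0, -0.03], "gripper": 0.085}, {"twist": 0, "offset": [-0.005, 0, -0.03], "gripper": 0.085}, {"twist": 0, "offset": [-0.005, 0, -0.03], "gripper": 0.085}, {"twist": 0, "offset": [0, 0, 0], "gripper": 0.085}])

```text
time: 20.72
ee_pos: [0.1644, 0.6269, 0.8789]
orientation: [0.746, 0.597, 0.227, -0.19]
wrist_force: [0.6, 0.3, -0.2]
gripper_width: 0.991
finger_force: 0.0
```

```bash
python3 st.py
```

```text
[0.1644 0.6269 0.8789] [-1.4822  0.4542  0.4844  0.1684 -0.3813  1.9326 -1.5764] 
 [[ 0.1847  0.9763  0.1124]
 [ 0.8038 -0.2159  0.5543]
 [ 0.5655 -0.012  -0.8247]] tilt 34.44584272837752
```

The lean holds: 34.4°, tips toward the bay's +y, with tool y along the bay's x. Now I'll work out moves in this tool frame to get behind the tray.

```bash
cat > go.py <<'E'
import sys
from h import *
from scipy.spatial.transform import Rotation as Ro
s=arm.get_state();M=Ro.from_quat(s["orientation"]).as_matrix();p=np.array(s["ee_pos"])
for a in sys.argv[1:]:
    w=np.array([float(v) for v in a.split(",")]);d=M.T@(w-p);n=int(np.ceil(np.linalg.norm(d)/.06));print(w,"total",d.round(4),"rows",n,"each",(d/n).round(4));p=w
E
python3 go.py .40,.40,.55 .50,.05,.38 .447,-.19,.28 .447,-.19,.14
```

```text
[0.4  0.4  0.55] total [-0.3249  0.283   0.1719] rows 8 each [-0.0406  0.0354  0.0215]
[0.5  0.05 0.38] total [-0.359   0.1752 -0.0426] rows 7 each [-0.0513  0.025  -0.0061]
[ 0.447 -0.19   0.28 ] total [-0.2593  0.0013 -0.0565] rows 5 each [-0.0519  0.0003 -0.0113]
[ 0.447 -0.19   0.14 ] total [-0.0792  0.0017  0.1155] rows 3 each [-0.0264  0.0006  0.0385]
```

Emit:
send_rows(deltas=[{"twist": 0, "offset": [-0.041, 0.035, 0.0215], "gripper": 0.085}, {"twist": 0, "offset": [-0.041, 0.035, 0.0215], "gripper": 0.085}, {"twist": 0, "offset": [-0.041, 0.035, 0.0215], "gripper": 0.085}, {"twist": 0, "offset": [-0.041, 0.035, 0.0215], "gripper": 0.085}, {"twist": 0, "offset": [-0.041, 0.035, 0.0215], "gripper": 0.085}, {"twist": 0, "offset": [-0.041, 0.035, 0.0215], "gripper": 0.085}, {"twist": 0, "offset": [-0.041, 0.035, 0.0215], "gripper": 0.085}, {"twist": 0, "offset": [-0.041, 0.035, 0.0215], "gripper": 0.085}, {"twist": 0, "offset": [0, 0, 0], "gripper": 0.085}])

```text
time: 21.85
ee_pos: [0.3568, 0.4396, 0.609]
orientation: [0.749, 0.592, 0.228, -0.189]
wrist_force: [-0.4, 1.5, 1.3]
gripper_width: 0.993
finger_force: 0.0
```

```bash
python3 st.py; python3 go.py .50,.05,.38 .447,-.19,.28 .447,-.19,.14
```

```text
[0.3568 0.4396 0.609 ] [-1.634  -0.0853  0.7436  1.5542 -0.2337  1.1185 -1.0637] 
 [[ 0.1939  0.974   0.1175]
 [ 0.8011 -0.2263  0.554 ]
 [ 0.5662 -0.0132 -0.8242]] tilt 34.497100821051006
[0.5  0.05 0.38] total [-0.414   0.2307 -0.0103] rows 8 each [-0.0517  0.0288 -0.0013]
[ 0.447 -0.19   0.28 ] total [-0.2592  0.004  -0.0568] rows 5 each [-0.0518  0.0008 -0.0114]
[ 0.447 -0.19   0.14 ] total [-0.0793  0.0019  0.1154] rows 3 each [-0.0264  0.0006  0.0385]
```

Emit:
send_rows(deltas=[{"twist": 0, "offset": [-0.052, 0.029, -0.001], "gripper": 0.085}, {"twist": 0, "offset": [-0.052, 0.029, -0.001], "gripper": 0.085}, {"twist": 0, "offset": [-0.052, 0.029, -0.001], "gripper": 0.085}, {"twist": 0, "offset": [-0.052, 0.029, -0.001], "gripper": 0.085}, {"twist": 0, "offset": [-0.052, 0.029, -0.001], "gripper": 0.085}, {"twist": 0, "offset": [-0.052, 0.029, -0.001], "gripper": 0.085}, {"twist": 0, "offset": [-0.052, 0.029, -0.001], "gripper": 0.085}, {"twist": 0, "offset": [-0.052, 0.029, -0.001], "gripper": 0.085}, {"twist": 0, "offset": [-0.052, 0.001, -0.011], "gripper": 0.085}, {"twist": 0, "offset": [-0.052, 0.001, -0.011], "gripper": 0.085}, {"twist": 0, "offset": [-0.052, 0.001, -0.011], "gripper": 0.085}, {"twist": 0, "offset": [-0.052, 0.001, -0.011], "gripper": 0.085}, {"twist": 0, "offset": [-0.052, 0.001, -0.011], "gripper": 0.085}, {"twist": 0, "offset": [0, 0, 0], "gripper": 0.085}, {"twist": 0, "offset": [0, 0, 0], "gripper": 0.085}])

```text
time: 23.72
ee_pos: [0.3376, -0.1302, 0.3522]
orientation: [0.762, 0.586, 0.238, -0.135]
wrist_force: [0.3, -0.6, 0.6]
gripper_width: 0.996
finger_force: 0.0
```

```bash
python3 st.py; python3 go.py .447,-.19,.14 .447,-.19,.064; python3 - <<'E'
from h import *
c=viewer.camera_info("wrist");im=viewer.snapshot("wrist");cv2.imwrite("pics/w7.png",im);np.save("w7.npy",c,allow_pickle=True)
E
```

```text
[ 0.3376 -0.1302  0.3522] [-0.953  -0.3032  1.421   2.0921 -0.2799  1.1434  0.3189] 
 [[ 0.1989  0.9581  0.206 ]
 [ 0.8298 -0.2764  0.4847]
 [ 0.5214  0.0745 -0.8501]] tilt 31.78256118960532
[ 0.447 -0.19   0.14 ] total [-0.1385  0.1055  0.174 ] rows 5 each [-0.0277  0.0211  0.0348]
[ 0.447 -0.19   0.064] total [-0.0396 -0.0057  0.0646] rows 2 each [-0.0198 -0.0028  0.0323]
```

View pics/w7.png

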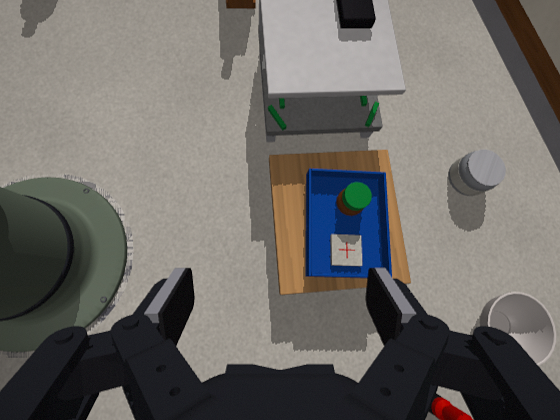

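The arm got close to its j2 and j3 range limits, which skewed the lean a little: it is now 31.8°, azimuth 67°. The picture shows the tray undisturbed, with the jar at (355,200) and the tag at (347,250). I'll ease outward and down, away from those limits.

Emit:
send_rows(deltas=[{"twist": 0, "offset": [0.01, 0.04, 0.02], "gripper": 0.085}, {"twist": 0, "offset": [-0.025, 0.03, 0.035], "gripper": 0.085}, {"twist": 0, "offset": [-0.035, 0.02, 0.035], "gripper": 0.085}, {"twist": 0, "offset": [-0.035, 0.015, 0.035], "gripper": 0.085}, {"twist": 0, "offset": [0, 0, 0], "gripper": 0.085}])

```text
time: 24.4
ee_pos: [0.3618, -0.1017, 0.2929]
orientation: [0.775, 0.581, 0.234, -0.083]
wrist_force: [0.5, -0.4, 1.1]
gripper_width: 0.998
finger_force: 0.0
```

```bash
python3 st.py; python3 go.py .447,-.20,.14 .447,-.20,.07
```

```text
[ 0.3618 -0.1017  0.2929] [-1.0603 -0.3035  1.4217  2.2395 -0.253   0.8515  0.2451] 
 [[ 0.2154  0.9395  0.2665]
 [ 0.8617 -0.3113  0.4007]
 [ 0.4594  0.1433 -0.8766]] tilt 28.764727967972743
[ 0.447 -0.2    0.14 ] total [-0.1366  0.0888  0.1173] rows 4 each [-0.0341  0.0222  0.0293]
[ 0.447 -0.2    0.07 ] total [-0.0322 -0.01    0.0614] rows 2 each [-0.0161 -0.005   0.0307]
```

Still pinned against j2 and j3. I'll fit a simple S-R-S arm model to the poses I've read and use it to plan a route that keeps the joints in range.

```bash
cat > kin.py <<'E'
import numpy as np
from scipy.spatial.transform import Rotation as Ro
from scipy.optimize import least_squares
def mk(r,i,p): 
    return r,i,p
D=[([-1.3832,.522,-.0363,1.6,.0212,1.0211,-.1128],[.1593,.604,.2307],[.1285,.9917,-.0006,0]),
([-0.44235608,.35061323,.5049659,1.95379454,-.21560385,.8898329,-.03168187],[.4936,-.0368,.2313],[.777,.63,0,0]),
([-1.4342,.8772,.4503,.1679,-.4056,1.9325,-1.5698],[.1997,.7947,.5654],[.777,.623,.068,-.057]),
([-1.5481,.7248,.4936,.5805,-.3578,1.6981,-1.4952],[.1913,.7785,.535],[.777,.623,.07,-.06]),
([-1.4552,.6445,.457,.1679,-.3882,1.9326,-1.5778],[.1812,.7191,.7468],[.764,.612,.156,-.131]),
([-1.4822,.4542,.4844,.1684,-.3813,1.9326,-1.5764],[.1644,.6269,.8789],[.746,.597,.227,-.19]),
([-1.634,-.0853,.7436,1.5542,-.2337,1.1185,-1.0637],[.3568,.4396,.609],[.749,.592,.228,-.189]),
([-.953,-.3032,1.421,2.0921,-.2799,1.1434,.3189],[.3376,-.1302,.3522],[.762,.586,.238,-.135]),
([-1.0603,-.3035,1.4217,2.2395,-.253,.8515,.2451],[.3618,-.1017,.2929],[.775,.581,.234,-.083])]
def fk(q,P,sg):
    h,a1,e,a2,w,L,c0,c7=P[:8]
    Rz=lambda a:Ro.from_euler('z',a);Ry=lambda a:Ro.from_euler('y',a)
    R=Rz(c0+sg[0]*q[0])*Ry(q[1]);p=np.array([0,0,h])+R.apply([0,0,a1])
    R=R*Rz(sg[1]*q[2]);p=p+R.apply([e,0,0]);R=R*Ry(q[3]);p=p+R.apply([-w,0,a2])
    R=R*Rz(sg[2]*q[4]);R=R*Ry(q[5]);p=p+R.apply([P[8],0,L]);R=R*Rz(c7+sg[3]*q[6]);return p,R
def res(P,sg):
    o=[]
    for q,p,r in D:
        a,R=fk(q,P,sg);o+=list((a-p)*5);o+=list((R.inv()*Ro.from_quat(r)).as_rotvec())
    return np.array(o)
if __name__=="__main__":
    import itertools
    best=None
    for sg in itertools.product((1,-1),repeat=4):
        for c7 in(0,1.57,3.14,-1.57):
            s=least_squares(res,[.3,.4,0,.4,0,.25,0,c7,0],args=(sg,));
            if best is None or s.cost<best[0]:best=(s.cost,sg,s.x)
    print(best);r=res(best[2],best[1]).reshape(-1,6);print(np.abs(r[:,:3]).max()/5,np.abs(r[:,3:]).max())
    np.save("kin.npy",np.array([best[2],list(best[1])+[0]*5]))
E
time python3 kin.py
```

```text
(np.float64(0.012364484070270954), (-1, -1, -1, -1), array([ 0.32173981,  0.49719658, -0.0160086 ,  0.41181247,  0.00157322,
        0.31126073, -0.08169025,  1.49618037, -0.04113104]))
0.009324781951618899 0.04678455227165674
real	0m11.594s
user	0m12.040s
sys	0m0.095s
```

```bash
cat > plan.py <<'E'
from kin import *
K=np.load("kin.npy");P=K[0];sg=K[1][:4]
lo=np.array([-2.91,-.3,-1.5,.17,-1.26,.16,-2.52]);hi=np.array([2.91,2.13,1.42,2.43,4.41,1.93,2.52])
def err(q,p,R):
    a,r=fk(q,P,sg);return np.r_[p-a,(R*r.inv()).as_rotvec()*.3]
def ik(q0,p,R,reg=.02):
    f=lambda q:np.r_[err(q,p,R)*10,reg*(q-q0)]
    s=least_squares(f,np.clip(q0,lo+1e-3,hi-1e-3),bounds=(lo,hi));return s.x,np.linalg.norm(err(s.x,p,R)[:3]),np.linalg.norm(err(s.x,p,R)[3:])/.3
def Rdes(t,yaw=-.2):
    by=np.array([-np.sin(yaw),np.cos(yaw),0]);bx=np.array([by[1],-by[0],0]);ez=np.sin(t)*by-np.cos(t)*np.array([0,0,1]);ex=np.cross(bx,ez)
    return Ro.from_matrix(np.c_[ex,bx,ez])
if __name__=="__main__":
    np.set_printoptions(precision=3,suppress=True)
    for t in(0,20,30,35):
      for nm,p in(("pre",[.447,-.19,.075]),("mid",[.475,-.05,.075]),("fin",[.505,.095,.076])):
        R=Rdes(np.radians(t));S=[]
        for j3 in(-1,-.5,0,.5,1):
          for j1 in(-1.5,-.5,.5):
            q,a,b=ik(np.array([j1,.5,j3,1.9,0,.9,0]),np.array(p),R,.002);S.append((a+b*.2,a,b,q))
        S.sort(key=lambda x:x[0]);g=[s for s in S if s[0]<.003]
        print(t,nm,len(g),S[0][1],S[0][2]);
        for s in g[::max(1,len(g)//3)]:print("   ",s[3])
E
python3 plan.py
```

```text
0 pre 15 6.469600072921966e-08 3.530130655697639e-07
    [ 0.384  0.565 -0.074  2.095  0.085  0.484  0.053]
    [ 0.155  0.573  0.193  2.093 -0.221  0.494  0.32 ]
    [ 0.111  0.578  0.245  2.092 -0.28   0.502  0.371]
0 mid 15 7.245668151757167e-08 3.6538718784470443e-07
    [-0.005  0.556  0.033  2.116 -0.038  0.471 -0.136]
    [ 0.077  0.556 -0.062  2.116  0.073  0.471 -0.233]
    [-0.357  0.603  0.449  2.105 -0.502  0.537  0.269]
0 fin 15 5.023013418659252e-08 3.220040985330694e-07
    [-0.412  0.601  0.174  2.021 -0.193  0.535 -0.295]
    [-0.647  0.647  0.467  2.012 -0.504  0.596 -0.03 ]
    [-0.709  0.667  0.548  2.009 -0.584  0.624  0.038]
20 pre 15 6.755524314094524e-08 2.98401768095017e-07
    [ 0.988  0.723 -0.622  2.016  0.117  0.633  0.177]
    [ 0.678  0.634 -0.23   2.012 -0.314  0.659  0.553]
    [ 0.576  0.624 -0.103  2.009 -0.425  0.686  0.65 ]
20 mid 15 8.132228810482114e-08 3.6126017163590197e-07
    [ 0.716  0.686 -0.618  2.117  0.062  0.469 -0.041]
    [ 0.466  0.609 -0.318  2.112 -0.356  0.5    0.324]
    [-0.135  0.627  0.428  2.082 -0.938  0.766  0.819]
20 fin 
[... 828 characters left out ...]
 0.644  0.279  2.078 -1.168  0.757  0.801]
35 pre 15 7.109153386834931e-08 4.1549885824438835e-07
    [ 1.172  0.875 -0.749  1.933  0.004  0.776  0.357]
    [ 0.553  0.716  0.086  1.912 -0.718  0.987  0.983]
    [ 0.752  0.722 -0.178  1.92  -0.547  0.89   0.837]
35 mid 15 7.607538753521205e-08 4.612605092784362e-07
    [ 0.972  0.855 -0.801  2.085 -0.044  0.53   0.18 ]
    [ 0.724  0.722 -0.482  2.074 -0.515  0.606  0.591]
    [ 0.58   0.684 -0.298  2.065 -0.687  0.677  0.738]
35 fin 15 9.831698085642004e-08 5.287154189620425e-07
    [ 0.669  0.854 -0.811  2.131 -0.103  0.312 -0.022]
    [ 0.54   0.769 -0.655  2.121 -0.505  0.36   0.326]
    [ 0.078  0.651 -0.066  2.087 -1.088  0.652  0.803]
```

```bash
cat > sim.py <<'E'
from plan import *
np.set_printoptions(precision=3,suppress=True)
def sim(q,wps,verbose=True):
    p,R=fk(q,P,sg)
    for w in wps:
        w=np.array(w,float);n=int(np.ceil(np.linalg.norm(w-p)/.06));
        for k in range(n):
            t=p+(w-p)/(n-k);q,a,b=ik(q,t,R,.02);p2,R2=fk(q,P,sg)
            p=p2
            if b>.01:R=R2
        m=R.as_matrix();print(w,n,"->",p,"q",q,"ez",m[:,2],"ey",m[:,1])
    return q
if __name__=="__main__":
    q=np.array([-1.0603,-.3035,1.4217,2.2395,-.253,.8515,.2451])
    print("A");q=sim(q,[[.36,.1,.4],[.36,.44,.6],[.1644,.6269,.8],[.1,.7,.9]])
    print("B");q=sim(q,[[.16,.72,.55],[.45,.62,.4],[.7,.3,.35],[.75,0,.35],[.66,-.22,.3],[.447,-.19,.2],[.447,-.19,.075],[.505,.095,.076]])
E
python3 sim.py
```

```text
A
[0.36 0.1  0.4 ] 4 -> [0.361 0.1   0.4  ] q [-0.109 -0.3    0.041  2.19  -0.462  0.983 -0.145] ez [ 0.298  0.378 -0.877] ey [ 0.93  -0.323  0.177]
[0.36 0.44 0.6 ] 7 -> [0.36 0.44 0.6 ] q [-0.378 -0.028 -0.565  1.514 -0.036  1.15  -1.224] ez [ 0.298  0.378 -0.877] ey [ 0.93  -0.323  0.177]
[0.164 0.627 0.8  ] 6 -> [0.164 0.627 0.8  ] q [-1.254  0.394 -0.692  0.522  0.661  1.87  -1.806] ez [ 0.298  0.378 -0.877] ey [ 0.93  -0.323  0.177]
[0.1 0.7 0.9] 3 -> [0.1   0.683 0.873] q [-1.71   0.507  0.392  0.17   0.017  1.833 -1.681] ez [ 0.332  0.544 -0.77 ] ey [ 0.931 -0.321  0.174]
B
[0.16 0.72 0.55] 6 -> [0.16 0.72 0.55] q [-1.852  0.273  0.418  1.418  0.175  0.831 -1.824] ez [ 0.332  0.544 -0.77 ] ey [ 0.931 -0.321  0.174]
[0.45 0.62 0.4 ] 6 -> [0.45 0.62 0.4 ] q [-1.173  0.377  0.213  1.645 -0.331  0.457 -1.019] ez [ 0.332  0.544 -0.77 ] ey [ 0.931 -0.321  0.174]
[0.7  0.3  0.35] 7 -> [0.7  0.3  0.35] q [-0.354  0.47   0.03   1.583 -0.777  0.712 -0.087] ez [ 0.332  0.544 -0.77 ] ey [ 0.931 -0.321  0.174]
[0.75 0.   0.35] 6 -> [0.75 0.   0.35] q [ 0.1    0.561  0.086  1.414 -0.813  1.093  0.267] ez [ 0.332  0.544 -0.77 ] ey [ 0.931 -0.321  0.174]
[ 0.66 -0.22  0.3 ] 5 -> [ 0.66 -0.22  0.3 ] q [ 0.431  0.619  0.136  1.431 -0.81   1.282  0.598] ez [ 0.332  0.544 -0.77 ] ey [ 0.931 -0.321  0.174]
[ 0.447 -0.19   0.2  ] 4 -> [ 0.447 -0.19   0.2  ] q [ 0.561  0.455  0.171  2.003 -0.86   1.096  1.03 ] ez [ 0.332  0.544 -0.77 ] ey [ 0.931 -0.321  0.174]
[ 0.447 -0.19   0.075] 3 -> [ 0.447 -0.19   0.075] q [ 0.595  0.696  0.113  2.036 -1.02   0.917  1.277] ez [ 0.332  0.544 -0.77 ] ey [ 0.931 -0.321  0.174]
[0.505 0.095 0.076] 5 -> [0.507 0.092 0.079] q [ 0.581  0.769 -0.732  2.209 -1.26   0.16   1.056] ez [ 0.304  0.554 -0.775] ey [ 0.94  -0.305  0.151]
```

```bash
python3 - <<'E'
from sim import *
q0=np.array([-1.0603,-.3035,1.4217,2.2395,-.253,.8515,.2451])
for end in([-.15,.65,.9],[-.25,.6,.9],[-.35,.6,.85]):
    print("==",end);q=sim(q0,[[.36,.2,.45],[.25,.5,.6],[end[0]*.7,.55,.7],end])
E
```

```text
== [-0.15, 0.65, 0.9]
[0.36 0.2  0.45] 6 -> [0.36 0.2  0.45] q [-0.259 -0.3   -0.111  2.077 -0.381  0.973 -0.502] ez [ 0.298  0.378 -0.877] ey [ 0.93  -0.323  0.177]
[0.25 0.5  0.6 ] 6 -> [0.25 0.5  0.6 ] q [-0.635 -0.042 -0.593  1.523  0.104  1.168 -1.534] ez [ 0.298  0.378 -0.877] ey [ 0.93  -0.323  0.177]
[-0.105  0.55   0.7  ] 7 -> [-0.105  0.55   0.7  ] q [-1.331  0.21  -1.023  1.072  0.684  1.774 -2.41 ] ez [ 0.298  0.378 -0.877] ey [ 0.93  -0.323  0.177]
[-0.15  0.65  0.9 ] 4 -> [-0.142  0.636  0.872] q [-2.202  0.511  0.668  0.17  -0.002  1.93  -1.948] ez [ 0.275  0.573 -0.772] ey [ 0.949 -0.291  0.122]
== [-0.25, 0.6, 0.9]
[0.36 0.2  0.45] 6 -> [0.36 0.2  0.45] q [-0.259 -0.3   -0.111  2.077 -0.381  0.973 -0.502] ez [ 0.298  0.378 -0.877] ey [ 0.93  -0.323  0.177]
[0.25 0.5  0.6 ] 6 -> [0.25 0.5  0.6 ] q [-0.635 -0.042 -0.593  1.523  0.104  1.168 -1.534] ez [ 0.298  0.378 -0.877] ey [ 0.93  -0.323  0.177]
[-0.175  0.55   0.7  ] 8 -> [-0.175  0.55   0.7  ] q [-1.618  0.278 -0.913  0.982  0.759  1.86  -2.52 ] ez [ 0.298  0.378 -0.877] ey [ 0.93  -0.323  0.177]
[-0.25  0.6   0.9 ] 4 -> [-0.24   0.591  0.874] q [-2.446  0.502  0.797  0.215 -0.001  1.93  -2.065] ez [ 0.24   0.606 -0.758] ey [ 0.959 -0.27   0.089]
== [-0.35, 0.6, 0.85]
[0.36 0.2  0.45] 6 -> [0.36 0.2  0.45] q [-0.259 -0.3   -0.111  2.077 -0.381  0.973 -0.502] ez [ 0.298  0.378 -0.877] ey [ 0.93  -0.323  0.177]
[0.25 0.5  0.6 ] 6 -> [0.25 0.5  0.6 ] q [-0.635 -0.042 -0.593  1.523  0.104  1.168 -1.534] ez [ 0.298  0.378 -0.877] ey [ 0.93  -0.323  0.177]
[-0.245  0.55   0.7  ] 9 -> [-0.245  0.55   0.7  ] q [-2.084  0.313 -0.411  0.864  0.658  1.87  -2.52 ] ez [ 0.298  0.378 -0.877] ey [ 0.93  -0.323  0.177]
[-0.35  0.6   0.85] 4 -> [-0.338  0.591  0.827] q [-2.538  0.589  0.776  0.193 -0.001  1.93  -2.203] ez [ 0.211  0.597 -0.774] ey [ 0.964 -0.257  0.065]
```

```bash
python3 go.py .36,.1,.4 .36,.3,.52 .2,.55,.65 -.14,.55,.72
```

```text
[0.36 0.1  0.4 ] total [ 0.2226 -0.0491 -0.0135] rows 4 each [ 0.0557 -0.0123 -0.0034]
[0.36 0.3  0.52] total [ 0.2275 -0.0451 -0.0251] rows 4 each [ 0.0569 -0.0113 -0.0063]
[0.2  0.55 0.65] total [ 0.2407 -0.2095 -0.0564] rows 6 each [ 0.0401 -0.0349 -0.0094]
[-0.14  0.55  0.72] total [-0.0411 -0.3094 -0.152 ] rows 6 each [-0.0068 -0.0516 -0.0253]
```

Emit:
send_rows(deltas=[{"twist": 0, "offset": [0.055, -0.012, -0.003], "gripper": 0.085}, {"twist": 0, "offset": [0.055, -0.012, -0.003], "gripper": 0.085}, {"twist": 0, "offset": [0.055, -0.012, -0.003], "gripper": 0.085}, {"twist": 0, "offset": [0.055, -0.012, -0.003], "gripper": 0.085}, {"twist": 0, "offset": [0.057, -0.011, -0.006], "gripper": 0.085}, {"twist": 0, "offset": [0.057, -0.011, -0.006], "gripper": 0.085}, {"twist": 0, "offset": [0.057, -0.011, -0.006], "gripper": 0.085}, {"twist": 0, "offset": [0.057, -0.011, -0.006], "gripper": 0.085}, {"twist": 0, "offset": [0.04, -0.035, -0.009], "gripper": 0.085}, {"twist": 0, "offset": [0.04, -0.035, -0.009], "gripper": 0.085}, {"twist": 0, "offset": [0.04, -0.035, -0.009], "gripper": 0.085}, {"twist": 0, "offset": [0.04, -0.035, -0.009], "gripper": 0.085}, {"twist": 0, "offset": [0.04, -0.035, -0.009], "gripper": 0.085}, {"twist": 0, "offset": [0.04, -0.035, -0.009], "gripper": 0.085}, {"twist": 0, "offset": [0, 0, 0], "gripper": 0.085}])

```text
time: 26.28
ee_pos: [0.2026, 0.4806, 0.6144]
orientation: [0.773, 0.582, 0.239, -0.082]
wrist_force: [1.2, -1.1, -0.3]
gripper_width: 0.994
finger_force: 0.0
```

```bash
python3 st.py;python3 go.py -.14,.55,.72
```

```text
[0.2026 0.4806 0.6144] [-0.5661 -0.0972 -0.7363  1.5225  0.1048  1.2084 -1.6099] 
 [[ 0.2091  0.9389  0.2733]
 [ 0.8602 -0.3096  0.4053]
 [ 0.4651  0.1504 -0.8724]] tilt 29.263915041321336
[-0.14  0.55  0.72] total [ 0.0372 -0.3273 -0.1576] rows 7 each [ 0.0053 -0.0468 -0.0225]
```

```bash
python3 - <<'E'
from sim import *
q0=np.array([-.5661,-.0972,-.7363,1.5225,.1048,1.2084,-1.6099])
for e in([[-.1,.5,.75],[-.13,.56,.92]],[[-.1,.5,.75],[-.2,.48,.98]],[[0,.55,.75],[.0,.6,.93]]):
    print("==");q=sim(q0,e)
    q=sim(q,[[e[0][0],.7,.5],[.16,.72,.45],[.45,.62,.4],[.7,.3,.35],[.75,0,.35],[.66,-.22,.3],[.447,-.19,.2],[.447,-.19,.075],[.505,.095,.076]])
E
```

```text
==
[-0.1   0.5   0.75] 6 -> [-0.1   0.5   0.75] q [-1.207  0.166 -1.202  1.001  0.704  1.899 -2.381] ez [ 0.306  0.382 -0.872] ey [ 0.929 -0.321  0.185]
[-0.13  0.56  0.92] 4 -> [-0.124  0.555  0.9  ] q [-2.448  0.375  0.927  0.352 -0.001  1.93  -1.901] ez [ 0.292  0.562 -0.774] ey [ 0.945 -0.296  0.141]
[-0.1  0.7  0.5] 8 -> [-0.1  0.7  0.5] q [-2.639  0.378  0.913  1.504  0.148  0.846 -2.162] ez [ 0.292  0.562 -0.774] ey [ 0.945 -0.296  0.141]
[0.16 0.72 0.45] 5 -> [0.16 0.72 0.45] q [-2.074  0.364  0.741  1.619 -0.124  0.58  -1.619] ez [ 0.292  0.562 -0.774] ey [ 0.945 -0.296  0.141]
[0.45 0.62 0.4 ] 6 -> [0.45 0.62 0.4 ] q [-1.319  0.401  0.434  1.626 -0.598  0.534 -0.796] ez [ 0.292  0.562 -0.774] ey [ 0.945 -0.296  0.141]
[0.7  0.3  0.35] 7 -> [0.7  0.3  0.35] q [-0.557  0.506  0.353  1.544 -0.957  0.879  0.021] ez [ 0.292  0.562 -0.774] ey [ 0.945 -0.296  0.141]
[0.75 0.   0.35] 6 -> [0.75 0.   0.35] q [-0.084  0.611  0.405  1.364 -0.969  1.263  0.338] ez [ 0.292  0.562 -0.774] ey [ 0.945 -0.296  0.141]
[ 0.66 -0.22  0.3 ] 5 -> [ 0.66 -0.22  0.3 ] q [ 0.25   0.674  0.445  1.38
[... 3098 characters left out ...]
  0.201  1.399 -0.859  1.141  0.29 ] ez [ 0.32   0.541 -0.778] ey [ 0.935 -0.312  0.168]
[ 0.66 -0.22  0.3 ] 5 -> [ 0.66 -0.22  0.3 ] q [ 0.358  0.628  0.249  1.419 -0.853  1.326  0.623] ez [ 0.32   0.541 -0.778] ey [ 0.935 -0.312  0.168]
[ 0.447 -0.19   0.2  ] 4 -> [ 0.447 -0.19   0.2  ] q [ 0.463  0.463  0.289  1.996 -0.883  1.133  1.052] ez [ 0.32   0.541 -0.778] ey [ 0.935 -0.312  0.168]
[ 0.447 -0.19   0.075] 3 -> [ 0.447 -0.19   0.075] q [ 0.506  0.702  0.223  2.03  -1.055  0.97   1.301] ez [ 0.32   0.541 -0.778] ey [ 0.935 -0.312  0.168]
[0.505 0.095 0.076] 5 -> [0.507 0.093 0.078] q [ 0.565  0.762 -0.72   2.209 -1.26   0.16   1.05 ] ez [ 0.301  0.547 -0.781] ey [ 0.941 -0.301  0.152]
```

```bash
python3 - <<'E'
from sim import *
q0=np.array([-.5661,-.0972,-.7363,1.5225,.1048,1.2084,-1.6099]);q0[6]+=.9
import io,contextlib
for e in([[-.1,.5,.7],[-.3,.42,.75],[-.35,.45,.9]],[[-.1,.5,.7],[-.3,.42,.75],[-.45,.42,.85]],[[-.1,.5,.7],[-.3,.3,.75],[-.45,.3,.9]],[[-.1,.5,.7],[-.3,.42,.75],[-.45,.5,.75]]):
    print("==",e);q=sim(q0,e)
    q[6]-=.9
    f=io.StringIO()
    with contextlib.redirect_stdout(f): q=sim(q,[[-.1,.65,.5],[.16,.72,.45],[.45,.62,.4],[.7,.3,.35],[.75,0,.35],[.66,-.22,.3],[.447,-.19,.2],[.447,-.19,.075],[.505,.095,.076]])
    print("\n".join(f.getvalue().splitlines()[-2:]))
E
```

```text
== [[-0.1, 0.5, 0.7], [-0.3, 0.42, 0.75], [-0.35, 0.45, 0.9]]
[-0.1  0.5  0.7] 6 -> [-0.1  0.5  0.7] q [-0.999  0.101 -1.286  1.181  0.597  1.742 -1.495] ez [ 0.306  0.382 -0.872] ey [0.742 0.479 0.469]
[-0.3   0.42  0.75] 4 -> [-0.298  0.423  0.743] q [-2.91   0.216  0.478  0.886  0.445  1.93  -1.63 ] ez [ 0.283  0.411 -0.866] ey [0.742 0.479 0.469]
[-0.35  0.45  0.9 ] 3 -> [-0.341  0.453  0.879] q [-2.91   0.37   0.762  0.424  0.251  1.93  -1.403] ez [ 0.14   0.627 -0.766] ey [0.733 0.455 0.506]
[ 0.447 -0.19   0.075] 3 -> [ 0.447 -0.19   0.075] q [ 0.316  0.806  0.472  1.876 -0.962  1.252  1.194] ez [ 0.14   0.627 -0.766] ey [ 0.977 -0.213  0.005]
[0.505 0.095 0.076] 5 -> [0.505 0.095 0.076] q [-0.025  0.68   0.127  2.087 -1.26   0.826  0.971] ez [ 0.14   0.627 -0.766] ey [ 0.977 -0.213  0.005]
== [[-0.1, 0.5, 0.7], [-0.3, 0.42, 0.75], [-0.45, 0.42, 0.85]]
[-0.1  0.5  0.7] 6 -> [-0.1  0.5  0.7] q [-0.999  0.101 -1.286  1.181  0.597  1.742 -1.495] ez [ 0.306  0.382 -0.872] ey [0.742 0.479 0.469]
[-0.3   0.42  0.75] 4 -> [-0.298  0.423  0.743] q [-2.91   0.216  0.478  0.886  0.445  
[... 1431 characters left out ...]
99  0.101 -1.286  1.181  0.597  1.742 -1.495] ez [ 0.306  0.382 -0.872] ey [0.742 0.479 0.469]
[-0.3   0.42  0.75] 4 -> [-0.298  0.423  0.743] q [-2.91   0.216  0.478  0.886  0.445  1.93  -1.63 ] ez [ 0.283  0.411 -0.866] ey [0.742 0.479 0.469]
[-0.45  0.5   0.75] 3 -> [-0.444  0.498  0.74 ] q [-2.875  0.594  0.896  0.442  0.002  1.93  -1.503] ez [ 0.226  0.497 -0.838] ey [0.739 0.473 0.48 ]
[ 0.447 -0.19   0.075] 3 -> [ 0.447 -0.19   0.075] q [ 0.262  0.723  0.477  1.999 -1.052  1.051  1.237] ez [ 0.226  0.497 -0.838] ey [ 0.957 -0.276  0.095]
[0.505 0.095 0.076] 5 -> [0.505 0.095 0.076] q [ 0.14   0.623 -0.21   2.167 -1.26   0.436  0.92 ] ez [ 0.226  0.497 -0.838] ey [ 0.957 -0.276  0.095]
```

```bash
python3 go.py -.1,.5,.75
```

```text
[-0.1   0.5   0.75] total [ 0.0165 -0.2697 -0.1931] rows 6 each [ 0.0027 -0.045  -0.0322]
```

Emit:
send_rows(deltas=[{"twist": 0, "offset": [0.003, -0.045, -0.032], "gripper": 0.085}, {"twist": 0, "offset": [0.003, -0.045, -0.032], "gripper": 0.085}, {"twist": 0, "offset": [0.003, -0.045, -0.032], "gripper": 0.085}, {"twist": 0, "offset": [0.003, -0.045, -0.032], "gripper": 0.085}, {"twist": 0, "offset": [0.003, -0.045, -0.032], "gripper": 0.085}, {"twist": 0, "offset": [0.003, -0.035, -0.025], "gripper": 0.085}, {"twist": 0, "offset": [0, 0, 0], "gripper": 0.085}])

```text
time: 27.15
ee_pos: [-0.0785, 0.4996, 0.7388]
orientation: [0.772, 0.584, 0.237, -0.081]
wrist_force: [0.2, -0.0, -0.2]
gripper_width: 0.994
finger_force: 0.0
```

```bash
python3 st.py;python3 go.py -.17,.49,.97
```

```text
[-0.0785  0.4996  0.7388] [-1.0492  0.1588 -1.3408  1.066   0.6883  1.8621 -2.3918] 
 [[ 0.2059  0.94    0.2719]
 [ 0.8629 -0.3055  0.4026]
 [ 0.4616  0.1517 -0.874 ]] tilt 29.06954486017584
[-0.17  0.49  0.97] total [ 0.0796 -0.048  -0.2308] rows 5 each [ 0.0159 -0.0096 -0.0462]
```

Emit:
send_rows(deltas=[{"twist": 0, "offset": [0.01, -0.006, -0.03], "gripper": 0.085}, {"twist": 0, "offset": [0.01, -0.006, -0.03], "gripper": 0.085}, {"twist": 0, "offset": [0.01, -0.006, -0.03], "gripper": 0.085}, {"twist": 0, "offset": [0.01, -0.006, -0.03], "gripper": 0.085}, {"twist": 0, "offset": [0.01, -0.006, -0.03], "gripper": 0.085}, {"twist": 0, "offset": [0, 0, 0], "gripper": 0.085}])

```text
time: 27.9
ee_pos: [-0.0914, 0.5119, 0.7675]
orientation: [0.776, 0.583, 0.232, -0.061]
wrist_force: [-0.7, -1.0, -0.4]
gripper_width: 1.001
finger_force: 0.0
```

```bash
python3 st.py
```

```text
[-0.0914  0.5119  0.7675] [-1.8676  0.1404 -0.3713  0.9043  0.5587  1.9223 -2.2685] 
 [[ 0.2119  0.9336  0.2889]
 [ 0.8765 -0.3123  0.3663]
 [ 0.4322  0.1756 -0.8845]] tilt 27.809714878728304
```

Emit:
send_rows(deltas=[{"twist": 0, "offset": [0.01, -0.006, -0.03], "gripper": 0.085}, {"twist": 0, "offset": [0.01, -0.006, -0.03], "gripper": 0.085}, {"twist": 0, "offset": [0.01, -0.006, -0.03], "gripper": 0.085}, {"twist": 0, "offset": [0.01, -0.006, -0.03], "gripper": 0.085}, {"twist": 0, "offset": [0.01, -0.006, -0.03], "gripper": 0.085}, {"twist": 0, "offset": [0.01, -0.006, -0.03], "gripper": 0.085}, {"twist": 0, "offset": [0.01, -0.006, -0.03], "gripper": 0.085}, {"twist": 0, "offset": [0, 0, 0], "gripper": 0.085}])

```text
time: 28.9
ee_pos: [-0.0804, 0.549, 0.7569]
orientation: [0.792, 0.58, 0.186, -0.022]
wrist_force: [0.8, 0.3, -1.2]
gripper_width: 0.997
finger_force: 0.0
```

```bash
python3 st.py
```

```text
[-0.0804  0.549   0.7569] [-2.5503  0.3754  1.0854  0.7531 -0.0693  1.9319 -1.8807] 
 [[ 0.2568  0.928   0.2699]
 [ 0.912  -0.3251  0.2503]
 [ 0.32    0.1819 -0.9298]] tilt 21.599673168525012
```

Emit:
send_rows(deltas=[{"twist": 0, "offset": [0, 0, -0.03], "gripper": 0.085}, {"twist": 0, "offset": [0, 0, -0.03], "gripper": 0.085}, {"twist": 0, "offset": [0, 0, -0.03], "gripper": 0.085}, {"twist": 0, "offset": [0, 0, -0.03], "gripper": 0.085}, {"twist": 0, "offset": [0, 0, -0.03], "gripper": 0.085}, {"twist": 0, "offset": [0, 0, -0.03], "gripper": 0.085}, {"twist": 0, "offset": [0, 0, -0.03], "gripper": 0.085}, {"twist": 0, "offset": [0, 0, 0], "gripper": 0.085}])

```text
time: 29.9
ee_pos: [-0.1667, 0.4869, 0.8239]
orientation: [0.731, 0.64, 0.213, -0.099]
wrist_force: [0.5, -0.9, -0.2]
gripper_width: 0.993
finger_force: 0.0
```

```bash
python3 st.py
```

```text
[-0.1667  0.4869  0.8239] [-2.9047  0.2632  1.1234  0.7172  0.06    1.9325 -1.9407] 
 [[ 0.0891  0.9788  0.1842]
 [ 0.8946 -0.16    0.4173]
 [ 0.438   0.1276 -0.8899]] tilt 27.14136179498568
```

Emit:
send_rows(deltas=[{"twist": 0, "offset": [0.013, 0.004, -0.027], "gripper": 0.085}, {"twist": 0, "offset": [0.013, 0.004, -0.027], "gripper": 0.085}, {"twist": 0, "offset": [0.013, 0.004, -0.027], "gripper": 0.085}, {"twist": 0, "offset": [0.013, 0.004, -0.027], "gripper": 0.085}, {"twist": 0, "offset": [0.013, 0.004, -0.027], "gripper": 0.085}, {"twist": 0, "offset": [0, 0, 0], "gripper": 0.085}])

```text
time: 30.65
ee_pos: [-0.1426, 0.4839, 0.883]
orientation: [0.717, 0.636, 0.245, -0.145]
wrist_force: [0.5, 1.2, 0.2]
gripper_width: 0.993
finger_force: 0.0
```

```bash
python3 st.py
```

```text
[-0.1426  0.4839  0.883 ] [-2.9095  0.3028  1.4017  0.5945 -0.1232  1.9325 -1.797 ] 
 [[ 0.0706  0.9835  0.1665]
 [ 0.8419 -0.1483  0.5189]
 [ 0.535   0.1036 -0.8385]] tilt 33.019086336191656
```

```bash
python3 - <<'E'
from sim import *
q0=np.array([-2.9095,.3028,1.4017,.5945,-.1232,1.9325,-1.797])
for w in([[0,.7,.6],[.1,.78,.45],[.45,.65,.4],[.7,.35,.35],[.78,0,.35],[.68,-.25,.3]],[[.1,.6,.6],[.4,.5,.45],[.65,.3,.4],[.7,0,.35],[.62,-.22,.3]]):
    print("==");q=sim(q0,w+[[.447,-.19,.2],[.447,-.19,.075],[.505,.095,.076]])
E
```

```text
==
[0.  0.7 0.6] 7 -> [-0.   0.7  0.6] q [-2.478  0.365  1.058  1.261 -0.182  1.129 -1.631] ez [ 0.208  0.504 -0.838] ey [ 0.976 -0.165  0.143]
[0.1  0.78 0.45] 4 -> [0.1  0.78 0.45] q [-2.149  0.547  0.89   1.377 -0.417  0.837 -1.388] ez [ 0.208  0.504 -0.838] ey [ 0.976 -0.165  0.143]
[0.45 0.65 0.4 ] 7 -> [0.45 0.65 0.4 ] q [-1.455  0.528  0.689  1.446 -0.723  0.813 -0.66 ] ez [ 0.208  0.504 -0.838] ey [ 0.976 -0.165  0.143]
[0.7  0.35 0.35] 7 -> [0.7  0.35 0.35] q [-0.771  0.609  0.608  1.396 -0.952  1.058 -0.003] ez [ 0.208  0.504 -0.838] ey [ 0.976 -0.165  0.143]
[0.78 0.   0.35] 6 -> [0.78 0.   0.35] q [-0.189  0.731  0.611  1.168 -0.984  1.431  0.367] ez [ 0.208  0.504 -0.838] ey [ 0.976 -0.165  0.143]
[ 0.68 -0.25  0.3 ] 5 -> [ 0.68 -0.25  0.3 ] q [ 0.171  0.779  0.632  1.206 -0.953  1.578  0.734] ez [ 0.208  0.504 -0.838] ey [ 0.976 -0.165  0.143]
[ 0.447 -0.19   0.2  ] 5 -> [ 0.447 -0.19   0.2  ] q [ 0.101  0.538  0.704  1.936 -0.896  1.277  1.157] ez [ 0.208  0.504 -0.838] ey [ 0.976 -0.165  0.143]
[ 0.447 -0.19   0.075] 3 -> [ 0.447 -0.19   0.075] q [ 0.173  0.764  0.603
[... 716 characters left out ...]
  0.891  1.414 -1.075  1.475  0.52 ] ez [ 0.208  0.504 -0.838] ey [ 0.976 -0.165  0.143]
[ 0.62 -0.22  0.3 ] 4 -> [ 0.62 -0.22  0.3 ] q [-0.007  0.732  0.89   1.418 -1.036  1.619  0.872] ez [ 0.208  0.504 -0.838] ey [ 0.976 -0.165  0.143]
[ 0.447 -0.19   0.2  ] 4 -> [ 0.447 -0.19   0.2  ] q [-0.052  0.63   0.946  1.929 -0.992  1.403  1.241] ez [ 0.208  0.504 -0.838] ey [ 0.976 -0.165  0.143]
[ 0.447 -0.19   0.075] 3 -> [ 0.447 -0.19   0.075] q [ 0.034  0.851  0.82   1.976 -1.186  1.289  1.448] ez [ 0.208  0.504 -0.838] ey [ 0.976 -0.165  0.143]
[0.505 0.095 0.076] 5 -> [0.505 0.095 0.076] q [ 0.058  0.618 -0.097  2.153 -1.26   0.513  1.032] ez [ 0.208  0.504 -0.838] ey [ 0.976 -0.165  0.143]
```

Route 1 stays inside all joint ranges. I'll fly it in pieces.

```bash
python3 go.py 0,.7,.6 .1,.78,.45 .45,.65,.4 .7,.35,.35 .78,0,.35 .68,-.25,.3
```

```text
[0.  0.7 0.6] total [0.0406 0.0789 0.3731] rows 7 each [0.0058 0.0113 0.0533]
[0.1  0.78 0.45] total [-0.0058  0.071   0.1839] rows 4 each [-0.0015  0.0177  0.046 ]
[0.45 0.65 0.4 ] total [-0.1115  0.3583  0.0328] rows 7 each [-0.0159  0.0512  0.0047]
[0.7  0.35 0.35] total [-0.2617  0.2852 -0.0721] rows 7 each [-0.0374  0.0407 -0.0103]
[0.78 0.   0.35] total [-0.289   0.1306 -0.1683] rows 6 each [-0.0482  0.0218 -0.028 ]
[ 0.68 -0.25  0.3 ] total [-0.2443 -0.0665 -0.1044] rows 5 each [-0.0489 -0.0133 -0.0209]
```

Emit:
send_rows(deltas=[{"twist": 0, "offset": [0.006, 0.011, 0.053], "gripper": 0.085}, {"twist": 0, "offset": [0.006, 0.011, 0.053], "gripper": 0.085}, {"twist": 0, "offset": [0.006, 0.011, 0.053], "gripper": 0.085}, {"twist": 0, "offset": [0.006, 0.011, 0.053], "gripper": 0.085}, {"twist": 0, "offset": [0.006, 0.011, 0.053], "gripper": 0.085}, {"twist": 0, "offset": [0.006, 0.011, 0.053], "gripper": 0.085}, {"twist": 0, "offset": [0.006, 0.011, 0.053], "gripper": 0.085}, {"twist": 0, "offset": [-0.0015, 0.018, 0.045], "gripper": 0.085}, {"twist": 0, "offset": [-0.0015, 0.018, 0.045], "gripper": 0.085}, {"twist": 0, "offset": [-0.0015, 0.018, 0.045], "gripper": 0.085}, {"twist": 0, "offset": [-0.0015, 0.018, 0.045], "gripper": 0.085}, {"twist": 0, "offset": [0, 0, 0], "gripper": 0.085}])

```text
time: 32.15
ee_pos: [0.0932, 0.7535, 0.466]
orientation: [0.726, 0.632, 0.235, -0.139]
wrist_force: [0.1, -0.1, 0.7]
gripper_width: 0.996
finger_force: 0.0
```

```bash
python3 st.py; python3 go.py .45,.65,.4 .7,.35,.35 .78,0,.35 .68,-.25,.3
```

```text
[0.0932 0.7535 0.466 ] [-2.1526  0.4312  0.8386  1.4436 -0.2806  0.8567 -1.4637] 
 [[ 0.0914  0.982   0.1651]
 [ 0.8515 -0.163   0.4983]
 [ 0.5163  0.0951 -0.8511]] tilt 31.665739464224096
[0.45 0.65 0.4 ] total [-0.0897  0.3609  0.0635] rows 7 each [-0.0128  0.0516  0.0091]
[0.7  0.35 0.35] total [-0.2584  0.2897 -0.0656] rows 7 each [-0.0369  0.0414 -0.0094]
[0.78 0.   0.35] total [-0.2907  0.1356 -0.1612] rows 6 each [-0.0485  0.0226 -0.0269]
[ 0.68 -0.25  0.3 ] total [-0.2478 -0.0622 -0.0985] rows 5 each [-0.0496 -0.0124 -0.0197]
```

Emit:
send_rows(deltas=[{"twist": 0, "offset": [-0.013, 0.052, 0.009], "gripper": 0.085}, {"twist": 0, "offset": [-0.013, 0.052, 0.009], "gripper": 0.085}, {"twist": 0, "offset": [-0.013, 0.052, 0.009], "gripper": 0.085}, {"twist": 0, "offset": [-0.013, 0.052, 0.009], "gripper": 0.085}, {"twist": 0, "offset": [-0.013, 0.052, 0.009], "gripper": 0.085}, {"twist": 0, "offset": [-0.013, 0.052, 0.009], "gripper": 0.085}, {"twist": 0, "offset": [-0.013, 0.052, 0.009], "gripper": 0.085}, {"twist": 0, "offset": [-0.037, 0.041, -0.009], "gripper": 0.085}, {"twist": 0, "offset": [-0.037, 0.041, -0.009], "gripper": 0.085}, {"twist": 0, "offset": [-0.037, 0.041, -0.009], "gripper": 0.085}, {"twist": 0, "offset": [-0.037, 0.041, -0.009], "gripper": 0.085}, {"twist": 0, "offset": [-0.037, 0.041, -0.009], "gripper": 0.085}, {"twist": 0, "offset": [-0.037, 0.041, -0.009], "gripper": 0.085}, {"twist": 0, "offset": [-0.037, 0.041, -0.009], "gripper": 0.085}, {"twist": 0, "offset": [-0.048, 0.022, -0.027], "gripper": 0.085}, {"twist": 0, "offset": [-0.048, 0.022, -0.027], "gripper": 0.085}, {"twist": 0, "offset": [-0.048, 0.022, -0.027], "gripper": 0.085}, {"twist": 0, "offset": [-0.048, 0.022, -0.027], "gripper": 0.085}, {"twist": 0, "offset": [-0.048, 0.022, -0.027], "gripper": 0.085}, {"twist": 0, "offset": [0, 0, 0], "gripper": 0.085}])

```text
time: 34.65
ee_pos: [0.7649, 0.0576, 0.3484]
orientation: [0.726, 0.63, 0.235, -0.14]
wrist_force: [-0.9, 0.8, -0.0]
gripper_width: 0.998
finger_force: 0.0
```

```bash
python3 st.py; python3 go.py .66,-.23,.3 .447,-.20,.2 .447,-.20,.13
```

```text
[0.7649 0.0576 0.3484] [-0.1949  0.678   0.489   1.2472 -0.8871  1.3158  0.3023] 
 [[ 0.0943  0.9817  0.1656]
 [ 0.8499 -0.166   0.5002]
 [ 0.5185  0.0936 -0.8499]] tilt 31.793982668302412
[ 0.66 -0.23  0.3 ] total [-0.2794 -0.0598 -0.1201] rows 6 each [-0.0466 -0.01   -0.02  ]
[ 0.447 -0.2    0.2  ] total [-0.0464 -0.2234  0.0647] rows 4 each [-0.0116 -0.0559  0.0162]
[ 0.447 -0.2    0.13 ] total [-0.0363 -0.0065  0.0595] rows 2 each [-0.0181 -0.0033  0.0297]
```

Emit:
send_rows(deltas=[{"twist": 0, "offset": [-0.047, -0.01, -0.02], "gripper": 0.085}, {"twist": 0, "offset": [-0.047, -0.01, -0.02], "gripper": 0.085}, {"twist": 0, "offset": [-0.047, -0.01, -0.02], "gripper": 0.085}, {"twist": 0, "offset": [-0.047, -0.01, -0.02], "gripper": 0.085}, {"twist": 0, "offset": [-0.047, -0.01, -0.02], "gripper": 0.085}, {"twist": 0, "offset": [-0.047, -0.01, -0.02], "gripper": 0.085}, {"twist": 0, "offset": [-0.012, -0.056, 0.016], "gripper": 0.085}, {"twist": 0, "offset": [-0.012, -0.056, 0.016], "gripper": 0.085}, {"twist": 0, "offset": [-0.012, -0.056, 0.016], "gripper": 0.085}, {"twist": 0, "offset": [-0.012, -0.056, 0.016], "gripper": 0.085}, {"twist": 0.05, "offset": [0, 0, 0], "gripper": 0.085}, {"twist": 0, "offset": [0, 0, 0], "gripper": 0.085}])

```text
time: 36.15
ee_pos: [0.4473, -0.199, 0.1981]
orientation: [0.739, 0.615, 0.233, -0.147]
wrist_force: [0.4, 0.1, 0.9]
gripper_width: 0.999
finger_force: 0.0
```

```bash
python3 st.py; python3 go.py .445,-.20,.13 .445,-.20,.065
```

```text
[ 0.4473 -0.199   0.1981] [ 0.2621  0.5506  0.5198  1.9306 -0.8446  1.1777  1.0874] 
 [[ 0.1365  0.9772  0.1629]
 [ 0.8402 -0.2013  0.5036]
 [ 0.5249  0.0681 -0.8485]] tilt 31.95550444152155
[ 0.445 -0.2    0.13 ] total [-0.037  -0.0067  0.0569] rows 2 each [-0.0185 -0.0033  0.0285]
[ 0.445 -0.2    0.065] total [-0.0341 -0.0044  0.0551] rows 2 each [-0.0171 -0.0022  0.0276]
```

Emit:
send_rows(deltas=[{"twist": 0, "offset": [-0.0185, -0.003, 0.0285], "gripper": 0.085}, {"twist": 0, "offset": [-0.0185, -0.003, 0.0285], "gripper": 0.085}, {"twist": 0, "offset": [-0.0165, -0.002, 0.026], "gripper": 0.085}, {"twist": 0, "offset": [-0.0165, -0.002, 0.026], "gripper": 0.085}, {"twist": 0, "offset": [0, 0, 0], "gripper": 0.085}, {"twist": 0, "offset": [0, 0, 0], "gripper": 0.085}])

```text
time: 36.9
ee_pos: [0.4457, -0.2018, 0.0687]
orientation: [0.74, 0.614, 0.233, -0.147]
wrist_force: [0.4, -0.0, -0.4]
gripper_width: 0.997
finger_force: 0.0
```

```bash
cat > trk.py <<'E'
from h import *
import sys
# tray in bay frame from the top camera
O=np.array([.5015,.079]);by=np.array([.1987,.980]);bx=np.array([.980,-.1987])
def b(p): d=np.asarray(p)[:2]-O; return np.array([d@bx,d@by])*1000
s=arm.get_state();print("tcp bay",b(s["ee_pos"]).round(1),"z",round(s["ee_pos"][2]*1000,1),"F",np.round(s["wrist_force"],1),"t",s["time"])
c=viewer.camera_info(sys.argv[1]);im=viewer.snapshot(sys.argv[1]);cv2.imwrite("pics/t%d.png"%int(s["time"]*100),im);m=masks(im)
B=blobs(m["blue"],100,(200,190,400,310) if sys.argv[1]=="top" else (0,0,460,420))
for x in B[:2]:
    z=.089;r=cv2.boxPoints(cv2.minAreaRect(x));print("blue",cv2.contourArea(x),[b(k).round(0).tolist() for k in cast(c,r,z)])
E
python3 st.py; python3 trk.py top
```

```text
[ 0.4457 -0.2018  0.0687] [ 0.349   0.7647  0.4132  1.9825 -1.0118  1.0032  1.3171] 
 [[ 0.1369  0.977   0.1637]
 [ 0.8403 -0.202   0.503 ]
 [ 0.5245  0.0687 -0.8486]] tilt 31.937970129257717
tcp bay [   1.1 -286.2] z 68.7 F [ 0.4 -0.  -0.4] t 36.9
blue 1931.0 [[-45.0, -81.0], [70.0, -93.0], [54.0, -250.0], [-61.0, -235.0]]
```

Emit:
send_rows(deltas=[{"twist": 0, "offset": [0.0065, 0, 0.0085], "gripper": 0.085}, {"twist": 0, "offset": [0.0085, 0, 0.0053], "gripper": 0.085}, {"twist": 0, "offset": [0.0065, 0, 0.004], "gripper": 0.085}, {"twist": 0, "offset": [0.0065, 0, 0.004], "gripper": 0.085}, {"twist": 0, "offset": [0.0065, 0, 0.004], "gripper": 0.085}, {"twist": 0, "offset": [0.0065, 0, 0.004], "gripper": 0.085}, {"twist": 0, "offset": [0.0065, 0, 0.004], "gripper": 0.085}, {"twist": 0, "offset": [0.0065, 0, 0.004], "gripper": 0.085}, {"twist": 0, "offset": [0, 0, 0], "gripper": 0.085}])

```text
time: 38.08
ee_pos: [0.4586, -0.1363, 0.064]
orientation: [0.74, 0.614, 0.233, -0.148]
wrist_force: [-0.1, 0.4, -0.2]
gripper_width: 0.993
finger_force: 0.0
```

```bash
python3 trk.py top
```

```text
tcp bay [   0.7 -219.5] z 64.0 F [-0.1  0.4 -0.2] t 38.075
blue 1926.0 [[-61.0, -59.0], [56.0, -60.0], [54.0, -221.0], [-62.0, -216.0]]
```

Emit:
send_rows(deltas=[{"twist": 0, "offset": [0.0065, 0, 0.004], "gripper": 0.085}, {"twist": 0, "offset": [0.0065, 0, 0.004], "gripper": 0.085}, {"twist": 0, "offset": [0.0085, 0, 0.0053], "gripper": 0.085}, {"twist": 0, "offset": [0.0085, 0, 0.0053], "gripper": 0.085}, {"twist": 0, "offset": [0.0085, 0, 0.0053], "gripper": 0.085}, {"twist": 0, "offset": [0.0085, 0, 0.0053], "gripper": 0.085}, {"twist": 0, "offset": [0.0085, 0, 0.0053], "gripper": 0.085}, {"twist": 0, "offset": [0.0085, 0, 0.0053], "gripper": 0.085}, {"twist": 0, "offset": [0.0085, 0, 0.0053], "gripper": 0.085}, {"twist": 0, "offset": [0.0085, 0, 0.0053], "gripper": 0.085}, {"twist": 0, "offset": [0.0065, 0, 0.004], "gripper": 0.085}, {"twist": 0, "offset": [0, 0, 0], "gripper": 0.085}])

```text
time: 39.62
ee_pos: [0.4796, -0.0354, 0.0638]
orientation: [0.74, 0.614, 0.233, -0.148]
wrist_force: [-0.6, 0.5, 0.0]
gripper_width: 0.998
finger_force: 0.0
```

```bash
python3 st.py;python3 trk.py top
```

```text
[ 0.4796 -0.0354  0.0638] [ 0.1261  0.6876  0.2515  2.1446 -1.2128  0.7778  1.2278] 
 [[ 0.1375  0.9771  0.1626]
 [ 0.8395 -0.202   0.5044]
 [ 0.5257  0.0671 -0.848 ]] tilt 32.00214803467821
tcp bay [   1.3 -116.5] z 63.8 F [-0.6  0.5  0. ] t 39.625
blue 1326.5 [[-60.0, 9.0], [58.0, 9.0], [56.0, -113.0], [-61.0, -111.0]]
```

Emit:
send_rows(deltas=[{"twist": 0, "offset": [0.0065, 0, 0.004], "gripper": 0.085}, {"twist": 0, "offset": [0.0065, 0, 0.004], "gripper": 0.085}, {"twist": 0, "offset": [0.0065, 0, 0.004], "gripper": 0.085}, {"twist": 0, "offset": [0.0065, 0, 0.004], "gripper": 0.085}, {"twist": 0, "offset": [0.0065, 0, 0.004], "gripper": 0.085}, {"twist": 0, "offset": [0.0065, 0, 0.004], "gripper": 0.085}, {"twist": 0, "offset": [0, 0, 0], "gripper": 0.085}])

```text
time: 40.55
ee_pos: [0.4891, 0.0092, 0.064]
orientation: [0.74, 0.614, 0.233, -0.148]
wrist_force: [-0.2, 0.1, 0.5]
gripper_width: 0.998
finger_force: 0.0
```

```bash
python3 st.py;python3 trk.py top
```

```text
[0.4891 0.0092 0.064 ] [ 0.1151  0.6651  0.1335  2.1612 -1.2384  0.6815  1.1656] 
 [[ 0.1376  0.977   0.1631]
 [ 0.8396 -0.2024  0.5042]
 [ 0.5256  0.0675 -0.8481]] tilt 31.996590199344116
tcp bay [  1.7 -70.9] z 64.0 F [-0.2  0.1  0.5] t 40.55
blue 907.0 [[-60.0, 9.0], [58.0, 9.0], [57.0, -68.0], [-60.0, -67.0]]
```

Emit:
send_rows(deltas=[{"twist": 0, "offset": [0.0065, 0, 0.004], "gripper": 0.085}, {"twist": 0, "offset": [0.0065, 0, 0.004], "gripper": 0.085}, {"twist": 0, "offset": [0.0065, 0, 0.004], "gripper": 0.085}, {"twist": 0, "offset": [0.0065, 0, 0.004], "gripper": 0.085}, {"twist": 0, "offset": [0.0065, 0, 0.004], "gripper": 0.085}, {"twist": 0, "offset": [0.0065, 0, 0.004], "gripper": 0.085}, {"twist": 0, "offset": [0.0065, 0, 0.004], "gripper": 0.085}, {"twist": 0, "offset": [0, 0, 0], "gripper": 0.085}])

```text
time: 41.6
ee_pos: [0.4999, 0.0616, 0.0641]
orientation: [0.74, 0.614, 0.233, -0.148]
wrist_force: [0.4, 0.0, 0.2]
gripper_width: 0.998
finger_force: 0.0
```

```bash
python3 st.py;python3 trk.py top
```

```text
[0.4999 0.0616 0.0641] [ 0.1247  0.6513 -0.0329  2.1655 -1.2479  0.5563  1.0752] 
 [[ 0.1376  0.977   0.1628]
 [ 0.8395 -0.2023  0.5042]
 [ 0.5256  0.0673 -0.8481]] tilt 31.996730188356338
tcp bay [  1.9 -17.4] z 64.1 F [0.4 0.  0.2] t 41.6
blue 171.5 [[-60.0, 9.0], [59.0, 9.0], [58.0, -13.0], [-60.0, -13.0]]
```

Emit:
send_rows(deltas=[{"twist": 0, "offset": [-0.017, 0, -0.0105], "gripper": 0.085}, {"twist": 0, "offset": [-0.0027, 0, -0.0147], "gripper": 0.06}, {"twist": 0, "offset": [0, 0, 0], "gripper": 0.0}, {"twist": 0, "offset": [0, 0, 0], "gripper": 0.0}, {"twist": 0, "offset": [0, 0, 0], "gripper": 0.0}, {"twist": 0, "offset": [0, 0, 0], "gripper": 0.0}, {"twist": 0, "offset": [0, 0, 0], "gripper": 0.0}, {"twist": 0, "offset": [0, 0, 0], "gripper": 0.0}], newtons=30)

```text
time: 42.65
ee_pos: [0.493, 0.0315, 0.0749]
orientation: [0.74, 0.614, 0.232, -0.147]
wrist_force: [0.7, -0.1, 0.1]
gripper_width: -0.003
finger_force: 0.0
```

```bash
python3 trk.py top; python3 - <<'E'
from h import *
im=viewer.snapshot("side");cv2.imwrite("pics/s8.png",cv2.resize(im[140:340,170:370],None,fx=2.9,fy=2.9,interpolation=cv2.INTER_CUBIC))
E
```

```text
tcp bay [  1.1 -48.2] z 74.9 F [ 0.7 -0.1  0.1] t 42.65
blue 168.5 [[-60.0, 9.0], [59.0, 9.0], [58.0, -12.0], [-60.0, -12.0]]
```

View pics/s8.png

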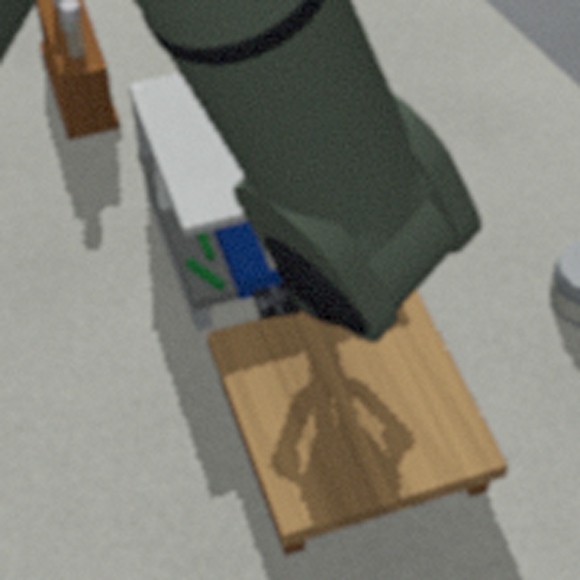

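The tray's nose is inside the guides: blue at (250,260), level with the shelf, behind the closed fingers. Now the last 38 mm with the fingers shut.

Emit:
send_rows(deltas=[{"twist": 0, "offset": [0.0085, 0, 0.0053], "gripper": 0.0}, {"twist": 0, "offset": [0.0085, 0, 0.0053], "gripper": 0.0}, {"twist": 0, "offset": [0.0065, 0, 0.004], "gripper": 0.0}, {"twist": 0, "offset": [0.006, 0, 0.0037], "gripper": 0.0}, {"twist": 0, "offset": [0.006, 0, 0.0037], "gripper": 0.0}, {"twist": 0, "offset": [0.006, 0, 0.0037], "gripper": 0.0}, {"twist": 0, "offset": [0.005, 0, 0.0031], "gripper": 0.0}, {"twist": 0, "offset": [0, 0, 0], "gripper": 0.0}])

```text
time: 43.75
ee_pos: [0.5041, 0.0858, 0.075]
orientation: [0.74, 0.614, 0.233, -0.148]
wrist_force: [0.2, 0.9, -0.6]
gripper_width: 0.001
finger_force: 0.0
```

```bash
python3 st.py;python3 trk.py top
```

```text
[0.5041 0.0858 0.075 ] [ 0.1128  0.6267 -0.0875  2.1633 -1.2223  0.5192  0.9954] 
 [[ 0.1377  0.977   0.1627]
 [ 0.8396 -0.2023  0.5041]
 [ 0.5254  0.0672 -0.8482]] tilt 31.986673813098253
tcp bay [1.2 7.1] z 75.0 F [ 0.2  0.9 -0.6] t 43.75
```

Emit:
send_rows(deltas=[{"twist": 0, "offset": [0.0025, 0, 0.0016], "gripper": 0.0}, {"twist": 0, "offset": [0.0025, 0, 0.0016], "gripper": 0.0}, {"twist": 0, "offset": [0.0017, 0, 0.001], "gripper": 0.0}, {"twist": 0, "offset": [0, 0, 0], "gripper": 0.0}])

```text
time: 44.3
ee_pos: [0.5058, 0.093, 0.0749]
orientation: [0.74, 0.614, 0.233, -0.147]
wrist_force: [0.2, -1.2, -0.1]
gripper_width: -0.003
finger_force: 0.5
```

Emit:
send_rows(deltas=[{"twist": 0, "offset": [0.0015, 0, 0.001], "gripper": 0.0}, {"twist": 0, "offset": [0, 0, 0], "gripper": 0.0}, {"twist": 0, "offset": [0, 0, 0], "gripper": 0.0}])

```text
time: 44.68
ee_pos: [0.5062, 0.0946, 0.0749]
orientation: [0.74, 0.614, 0.233, -0.147]
wrist_force: [0.6, -2.6, 1.1]
gripper_width: -0.005
finger_force: 1.1
```

Emit:
send_rows(deltas=[{"twist": 0, "offset": [0.0015, 0, 0.001], "gripper": 0.0}, {"twist": 0, "offset": [0, 0, 0], "gripper": 0.0}, {"twist": 0, "offset": [0, 0, 0], "gripper": 0.0}])

```text
time: 45.05
ee_pos: [0.5066, 0.0955, 0.0747]
orientation: [0.74, 0.613, 0.232, -0.147]
wrist_force: [-3.0, -8.1, 6.5]
gripper_width: 0.003
finger_force: 4.6
```

Emit:
send_rows(deltas=[{"twist": 0, "offset": [0.0015, 0, 0.001], "gripper": 0.0}, {"twist": 0, "offset": [0, 0, 0], "gripper": 0.0}, {"twist": 0, "offset": [0, 0, 0], "gripper": 0.0}])

```text
time: 45.42
ee_pos: [0.5071, 0.0958, 0.0746]
orientation: [0.741, 0.613, 0.232, -0.146]
wrist_force: [-7.2, -19.5, 14.9]
gripper_width: 0.005
finger_force: 10.4
```

Firm contact at contact y ≈ 26 mm, and the TCP has stopped advancing. I'll back straight off, lift clear and check.

Emit:
send_rows(deltas=[{"twist": 0, "offset": [-0.005, 0, -0.003], "gripper": 0.0}, {"twist": 0, "offset": [-0.017, 0, -0.0105], "gripper": 0.0}, {"twist": 0, "offset": [-0.034, 0, -0.021], "gripper": 0.0}, {"twist": 0, "offset": [-0.045, 0, -0.028], "gripper": 0.0}, {"twist": 0, "offset": [-0.045, 0, -0.04], "gripper": 0.0}, {"twist": 0, "offset": [-0.03, 0, -0.05], "gripper": 0.0}, {"twist": 0, "offset": [-0.02, 0, -0.04], "gripper": 0.0}, {"twist": 0, "offset": [0, 0, 0], "gripper": 0.0}, {"twist": 0, "offset": [0, 0, 0], "gripper": 0.0}])

```text
time: 46.55
ee_pos: [0.4479, -0.1631, 0.1349]
orientation: [0.74, 0.614, 0.233, -0.148]
wrist_force: [-0.3, -0.4, -0.7]
gripper_width: 0.001
finger_force: 0.0
```

```bash
python3 st.py;python3 - <<'E'
from h import *
from trk import b
E
python3 - <<'E'
from h import *
c=viewer.camera_info("wrist");im=viewer.snapshot("wrist");np.save("w9.npy",c,allow_pickle=True);cv2.imwrite("pics/w9.png",im)
t=viewer.snapshot("top");s=viewer.snapshot("side")
cv2.imwrite("pics/top9.png",t);cv2.imwrite("pics/side9.png",s)
O=np.array([.5015,.079]);by=np.array([.1987,.980]);bx=np.array([.980,-.1987])
f=lambda x,y,z:np.r_[O+x*bx+y*by,z]
print("exp rear rim",proj(c,[f(-.06,.025,.088),f(.06,.025,.088)]).round(1).tolist())
B=blobs(masks(im)["blue"],50)
for x in B[:2]:print(cv2.contourArea(x),cv2.boundingRect(x))
o=np.zeros((420,790,3),np.uint8);o[:,:560]=im;o[:210,565:785]=s[130:340,160:380];o[212:420,565:785]=t[190:398,200:420];cv2.imwrite("pics/c9.png",o)
E
```

```text
[ 0.4479 -0.1631  0.1349] [ 0.4508  0.575   0.1725  2.015  -0.8185  0.9305  1.0453] 
 [[ 0.1386  0.9769  0.1628]
 [ 0.8394 -0.2031  0.5041]
 [ 0.5255  0.0667 -0.8482]] tilt 31.98732787588271
tcp bay [  -4.4 -247.9] z 134.9 F [-0.3 -0.4 -0.7] t 46.55
exp rear rim [[212.0, -41.2], [345.4, -32.2]]Traceback (most recent call last):
  File "<stdin>", line 2, in <module>
  File "trk.py", line 7, in <module>
    c=viewer.camera_info(sys.argv[1]);im=viewer.snapshot(sys.argv[1]);cv2.imwrite("pics/t%d.png"%int(s["time"]*100),im);m=masks(im)
                         ~~~~~~~~^^^
IndexError: list index out of range
```

View pics/c9.png

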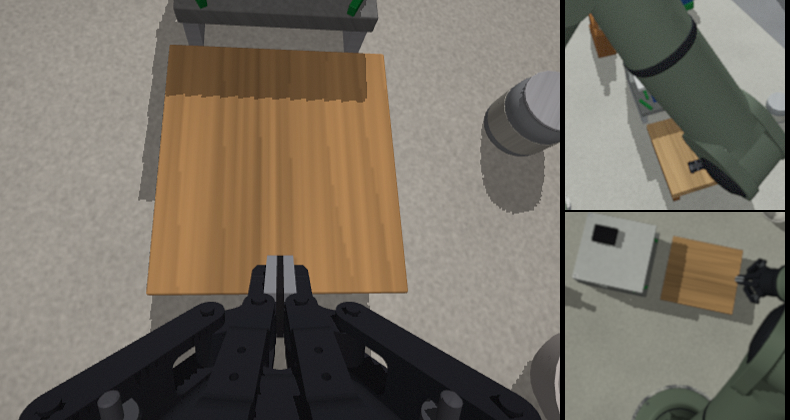

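The wrist view shows an empty riser and the tin at (520,110) untouched, but the tray is out of frame above. I've used all ten views, so I'll back off a bit more and measure the tray numerically.

Emit:
send_rows(deltas=[{"twist": 0, "offset": [-0.01, 0, -0.06], "gripper": 0.0}, {"twist": 0, "offset": [-0.01, 0, -0.06], "gripper": 0.0}, {"twist": 0, "offset": [0, 0, -0.05], "gripper": 0.0}, {"twist": 0, "offset": [0, 0, 0], "gripper": 0.0}, {"twist": 0, "offset": [0, 0, 0], "gripper": 0.0}])

```text
time: 47.32
ee_pos: [0.4179, -0.2648, 0.2682]
orientation: [0.74, 0.614, 0.233, -0.148]
wrist_force: [-0.6, -0.5, -0.1]
gripper_width: 0.002
finger_force: 0.0
```

```bash
cat > chk.py <<'E'
from h import *
O=np.array([.5015,.079]);by=np.array([.1987,.980]);bx=np.array([.980,-.1987])
f=lambda x,y,z:np.r_[O+x*bx+y*by,z]
b=lambda p:(np.array([(p[:2]-O)@bx,(p[:2]-O)@by])*1000).round(1).tolist()
for n in("wrist","side"):
    c=viewer.camera_info(n);im=viewer.snapshot(n);cv2.imwrite("pics/%s10.png"%n,im)
    m=masks(im)
    print(n,"exp rear rim",proj(c,[f(-.06,.025,.088),f(.06,.025,.088),f(-.06,.025,.06),f(.06,.025,.06)]).round(1).tolist(),"mouth",proj(c,[f(-.1,0,.06),f(.1,0,.06)]).round(1).tolist())
    for x in blobs(m["blue"],50)[:2]:
        q=x[:,0,:];r=cv2.boundingRect(x);print(" blue",cv2.contourArea(x),r)
        for k in np.linspace(r[0]+4,r[0]+r[2]-5,5).astype(int):
            v=q[q[:,0]==k][:,1];print("   col",k,"rows",v.min(),v.max(),"bottom->bay z=.060",b(cast(c,(k,v.max()+.5),.060)[0]))
    for x in blobs(m["green"],20)[:6]:print(" green",cv2.contourArea(x),cv2.boundingRect(x))
    for x in blobs(m["amber"],20)[:3]:print(" amber",cv2.contourArea(x),cv2.boundingRect(x))
    for x in blobs(m["red"],20)[:3]:print(" red",cv2.contourArea(x),cv2.boundingRect(x))
print("exp jar lid/base",proj(viewer.camera_info("wrist"),[f(.006,.137,.109),f(.006,.137,.07)]).round(1).tolist())
E
python3 chk.py
```

```text
wrist exp rear rim [[236.8, 0.5], [321.6, 5.5], [238.1, 17.7], [317.9, 22.1]] mouth [[210.0, 30.2], [344.8, 37.3]]
 blue 1468.0 (239, 0, 84, 22)
   col 243 rows 0 17 bottom->bay z=.060 [-52.7, 25.8]
   col 261 rows 0 18 bottom->bay z=.060 [-26.0, 25.8]
   col 280 rows 2 19 bottom->bay z=.060 [2.5, 25.9]
   col 299 rows 0 20 bottom->bay z=.060 [31.2, 26.0]
   col 318 rows 0 21 bottom->bay z=.060 [60.2, 26.1]
 green 139.5 (214, 1, 18, 28)
 green 117.5 (324, 8, 19, 27)
 green 35.0 (323, 0, 6, 14)
 amber 1446.5 (519, 0, 41, 88)
 red 34.5 (373, 352, 7, 11)
side exp rear rim [[247.2, 226.3], [288.9, 215.6], [247.7, 233.1], [288.8, 222.4]] mouth [[236.1, 243.4], [305.3, 225.2]]
 blue 59.5 (272, 123, 17, 13)
   col 276 rows 132 134 bottom->bay z=.060 [156.7, 416.9]
   col 278 rows 129 133 bottom->bay z=.060 [164.9, 419.9]
   col 280 rows 129 132 bottom->bay z=.060 [173.2, 422.9]
   col 282 rows 127 131 bottom->bay z=.060 [181.5, 426.0]
   col 284 rows 126 130 bottom->bay z=.060 [189.8, 429.1]
 blue 53.0 (496, 410, 50, 10)
   col 500 rows 419 419 bottom->bay z=.060 [280.1, -620.5]
   col 510 rows 417 418 bottom->bay z=.060 [300.5, -625.6]
   col 520 rows 415 416 bottom->bay z=.060 [322.3, -629.1]
   col 530 rows 413 414 bottom->bay z=.060 [344.3, -632.6]
   col 541 rows 411 412 bottom->bay z=.060 [368.3, -636.8]
 green 49.5 (275, 132, 13, 9)
 green 34.5 (235, 229, 12, 11)
 red 218.5 (349, 377, 15, 22)
 red 181.5 (385, 357, 15, 21)
exp jar lid/base [[284.7, -73.2], [282.6, -44.5]]
```

```bash
python3 - <<'E'
from h import *
a=cv2.imread("pics/side0.png");d=cv2.imread("pics/side10.png");t=viewer.snapshot("top");t0=cv2.imread("pics/top0.png")
for n,i in(("side0",a),("side10",d),("top0",t0),("top",t)):print(n,"red",[cv2.boundingRect(x) for x in blobs(masks(i)["red"],40)])
for n,(x,y,w,h) in dict(tin=(315,150,40,40),bowl=(390,160,50,50),rack=(110,235,85,45),rest=(415,245,40,40)).items():
    print(n,"mean abs diff",cv2.absdiff(t0[y:y+h,x:x+w],t[y:y+h,x:x+w]).mean().round(2))
im=cv2.imread("pics/wrist10.png");g=cv2.GaussianBlur(cv2.cvtColor(im,6),(3,3),0);print([(k,g[18:50,k].tolist()) for k in(280,)])
E
```

```text
side0 red [(349, 377, 15, 21), (385, 357, 15, 21)]
side10 red [(349, 377, 15, 22), (385, 357, 15, 21)]
top0 red [(433, 258, 14, 10), (432, 227, 13, 10)]
top red [(432, 227, 13, 10)]
tin mean abs diff 1.5
bowl mean abs diff 1.56
rack mean abs diff 1.5
rest mean abs diff 39.2
[(280, [24, 31, 47, 61, 64, 65, 65, 65, 66, 66, 66, 65, 64, 64, 65, 63, 57, 50, 48, 48, 48, 47, 47, 50, 64, 83, 95, 98, 99, 100, 100, 99])]
```

The tray is home: rear wall square at y ≈ 26 mm and flat on the shelf. The stamp stands where it started and the bystanders haven't moved. Handing in.

```bash
python3 -c "
from rig import ticket
print(ticket.hand_in())"
```

```text
the job is handed in; nothing more can be done
None
```

I handed the job in at about 48 s: the tag was stamped (about 6 mm of spring travel for about a second), the stamp is back in its rest, the tray was pushed home against the end stop, and the tin, bowl and rack are unmoved. No camera could see the jar under the panel at the end, so I couldn't check that it's still standing, and while I was leaning the fingers some joint readings touched or slightly passed the listed range limits (e.g. joint 2 read -0.3035 against -0.30).

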